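Hang a lacquered brass blank in the drying rack

ROBOT

A 6-joint arm with a two-finger parallel gripper is mounted at the origin on a cart in front of the work surface, level with it; the furniture and walls round the work are solid. World frame = base frame: x ahead of the robot, y to its left, z up, the work surface at z = 0. Lengths are in m, angles in rad, forces in N, time in s.
With the tool pointing down it reaches from about 0.425 to 0.95 m from the base axis. Payload 3.5 kg.
Tool frame: the origin (TCP) lies at the very end of the fingers, on their centre line; the grasp point (between the pads) lies 19 mm behind it; z points along the fingers, y is the line along which they close (so a half turn about z gives the same grasp; the last joint's range is limited). The gripper opens to 85 mm and grips with 20 to 120 N. Pads are 22 mm wide; open, the fingers measure 114 mm over their backs; the gripper's body (76 mm by 85 mm) begins 54 mm behind the grasp point. The pads swing forward as they close: fully open they stand 13 mm farther back than shut.
Start: joints at [1.149, 0.286, 1.577, -0, 1.279, -0.15], TCP at [0.181, 0.65, 0.231] pointing down, gripper open.
Joint ranges: [-2.77, 2.77], [-0.9, 2.22], [0.21, 2.48], [-1.53, 4.67], [0.24, 2.81], [-2.84, 2.84]. Speed limits (rad/s): [2.79, 2.79, 3.14, 3.14, 3.14, 3.14].

INTERFACE

Orientations are given as a unit quaternion [w, x, y, z].
In Python, from plant import env, viewer, models gives the robot as it stands. The module is installed in compiled form; this text tells all that it offers.
- The arm moves only by the shell command python3 -m handwheel 'ROWS'. ROWS is a JSON list of rows, 1 to 5 of them, each of 7 numbers: the finger opening in m, then dx, dy, dz in m, then a rotation vector rx, ry, rz in rad; each row is the pose to reach, as a shift and turn from the pose commanded when the command began, along the tool's axes at that moment; what a row does not reach only later rows make up. A row lasts 1/10 s, in which the tool goes at most 0.05 m and 0.15 rad, less where a joint would pass 70% of its speed; a pose out of reach is approached as far as the arm can. The fingers move at their own pace and stop on an object; the grip force is fixed at half the most. Time passes only in rows, so rows that do not move let the fingers close. It prints the time, the measured TCP pose, the force, the opening and the grip force at its end.
- env.state(): the state, without advancing time (a new reading comes with each control period).
- viewer.read_camera(name): name is "side" or "top"; returns (picture, depth): 384x512x3 uint8, red, green, blue; 384x512 float32, m along the optical axis (not along the pixel's ray), 0 where there is no reading.
- viewer.camera_info(name): a dict with "vertical_fov" (degrees; the focal length in pixels is half the picture's height over the tangent of half this angle, whatever the lens; pixels are square), "cx", "cy" (the principal point, pixels), "k1" (the pictures are not rectified: a ray, as slopes to the right and down, at radius r is drawn at 1 + k1 r^2 times it, then the intrinsics apply), "R" (3x3) and "t" (3): a world point X has camera coordinates R X + t. Camera axes: x right, y down, z forward; pixel columns grow to the right and rows downward; lengths in m; the calibration is good to about 2 mm. A picture is of the moment at which its call begins. camera_info takes no time and is no camera call.
- env.close_job(): hands the job in; it is judged then, once.
Trained networks look in the newest picture that a camera, given by its name, has taken for a name from the list of things; names that differ only in an ending like _2 or _b are one class to them, and where a whole thing is asked for, a point or a joint stands for the part that bears it (a point fixed in the world has none). Each returns a list of dicts, best first, with "score" (0 to 1); they miss things now and then, are a little off and sometimes report something else, mostly with a low value. They report only what shows in the picture. A call takes as long as a camera call.
- models.spot_in(camera, label): "centre" ([x, y, z] in m, in world coordinates, good to about 4 mm: the middle of the surface that is visible of it).
- models.trace(camera, label): "pixels" (384x512 bool, what is visible of it).
- models.spot_point(camera, label): "centre" ([x, y, z] in m, in world coordinates, good to about 4 mm: a listed point, or the origin of a listed thing).
The state is a dict: "t": time; "qpos": joint angles; "qd": joint speeds; "joint_efforts": joint torques, N m; "tool_pos": TCP position; "ee_rot": TCP orientation; "ft_force": force on the tool from outside, world axes, zero at the start; "torque": the same for the moment, N m; "opening": finger opening in m; "grasp_force": force on a finger pad.
Only numpy, scipy, OpenCV 4.12 (cv2) and the standard library are available. Lean on these libraries where they do the work, as an engineer would, in place of code of your own. Each camera call takes 0.05 s, during which the arm holds its last target. There are 200 camera calls.

TASK

The brass blank on the drip stand has just been lacquered and is still wet. Take its hanger by the black grip, hook it over the rail of the drying rack at the open end (on the right, clear of the cover), slide it along the rail, under the raised cover and its keeper strip, until it is in line with the pointer clip on the front lip of the tray, then let go and lower the cover gently all the way onto its stops. The wet blank must touch nothing on the way, and the hanger already drying on the rail and the things on the bench stay where they are.

Things in the scene. Friction and masses are not known exactly. Their poses are not given: they have to be found in the camera images.
- hanger: Hanger to be moved: flat aluminium bar 18 mm wide, a brass blank clipped under it, 0.18 kg, balanced. Origin: axis of the 14 mm bar it hangs on; x away from the grip, y along the bar, z up. The hook (top at z = +12) opens to the back, +x: tip at x = +21, z = -14; front leg at x = -16; spine under the mouth at z = -51. So off a bar: up 33 mm (21 to 43), then 50 mm toward the grip; on: the reverse.
- hanger_grip (a point): Pinch point on the hanger's black plastic grip, a bar 52 mm long in the hanger's x (x = -16 to -68, toward the robot), 18 mm wide in y, 22 mm high. This point is at hanger x = -38, z = -30 mm; axes as the hanger's. Pinch across y, firmly (80 N or so: the load hangs in front of the grip), with the tool leaning back toward the robot by 35 to 45 degrees.
- hanger_blank: The wet brass blank, a bar 26x12x90 mm, fixed upright under the hanger: it spans 65 to 155 mm below the hanger's origin. Origin: middle of its lower end (hanger x = +4.5, z = -155 mm); axes as the hanger's. Must touch nothing.
- drip_stand: Fixed drip stand where the hanger starts: round base 144 mm across, 10 mm high, an upright on its right (y = -64) and from it a level 14 mm bar along y, axis at z = 190 mm, with a 24 mm end collar at y = +42 to +47. Origin: on the bench under the middle of where the hanger hangs (within 12 mm); the grip points to the stand's -x.
- dry_rack: Fixed drying rack. Origin: on the bench under the rail's axis; x to the back, y along the rail to the left, z up. Rail: 14 mm bar, axis at x = 0, z = 175 mm, from a post at y = -245 (top z = 187) to an end plate at y = +152. Back panel at x = +78. Tray x = -86 to +86, floor 9 mm, front lip 22 mm high.
- rail_run_in (a point): Point on the rail's axis in the middle of its open run-in (rack y = -185 mm; axes as the rack's), where the hanger is hooked on. Nothing is above the run-in from y = -235 to -140. From y = -132 on, a keeper strip lies over the rail (x = -14 to +78, 10 mm above a hanging hook): hooks slide below it but cannot be lifted off; above it stands the raised cover.
- index_clip: Small dark steel clip with an upright pointer on the front lip of the rack's tray; it marks the hanger's place along the rail. Axes as the rack's. Its origin is on the bench straight under the rail's axis at the marked place (the clip itself is 84.5 mm in front of that, pointer tip 43 mm high).
- cover (a joint): Angle of the rack's clear dust cover: 0 = down on its stops, grows as it is raised (starts at 0.82 to 0.95; limit 1.05 rad). The friction hinge holds the cover wherever it is left; pushing it down takes 1 to 4 N at the handle.
- cover_hinge (a point): Point on the cover's hinge axis, which runs along the rack's y at rack x = +75, z = 233.5 mm. The axes of this point turn with the cover; when it is closed they are the rack's.
- cover_handle (a point): Middle of the cover's handle, a dark round bar 12 mm thick, 120 mm long along the rack's y, 22 mm in front of the cover's lower edge. In the axes of cover_hinge it is at x = -187, z = -72 mm; so raised it is about 0.1 m higher than the hinge, closed at rack x = -112, z = 161.5 mm. It can be pushed down from above.
- hung_before: A second hanger of the same make with its blank, already drying on the rail under the cover near its left end (rack y = +92 to +115). Origin and axes as for the hanger.
- brush_bottle: Bystander: glass bottle with brushes, 68x70x196 mm, behind the drip stand. Origin: middle of its underside.
- masking_tape: Bystander: roll of tape lying flat, 96 mm across, 25 mm high, in front, between stand and rack. Origin: middle of its underside.
- lidded_jar: Bystander: square glass jar with green lid, 90x90x165 mm, behind the drip stand on the right. Origin: middle of its underside.
- big_tin: Bystander: open tin, 112 mm across, 126 mm high, at the back near the rack's right end. Origin: middle of its underside.
- pliers: Bystander: combination pliers lying in front of the rack, 64x182x12 mm. Origin: middle of its underside.
- bench_brush: Bystander: wooden hand brush lying behind the rack, 61x157x46 mm. Origin: middle of its underside.

How it is judged:
On the way, in this order (a step that is already met when the one before it is completed fails the run):
1. the hanger hangs on the rail's open run-in (z of hanger in the frame of dry_rack between 0.169 and 0.181 m and x of hanger in the frame of dry_rack between -0.008 and 0.008 m and angle between hanger's own z axis and vertical below 0.2 rad and y of hanger in the frame of dry_rack between -0.24 and -0.14 m), for 0.2 s.
2. the hanger has been slid along the rail to the pointer (z of hanger in the frame of dry_rack between 0.169 and 0.181 m and x of hanger in the frame of dry_rack between -0.008 and 0.008 m and angle between hanger's own z axis and vertical below 0.2 rad and y of hanger in the frame of index_clip between -0.008 and 0.008 m), for 0.2 s.
3. the cover is down on its stops (value of joint cover below 0.03 rad), for 0.2 s.
At the end, for the whole second after the job is handed in: The hanger hangs freely on the rail (upright within 0.2 rad, hook seated on the rail within 6 mm in height and 8 mm across), within 8 mm of the pointer along the rail, at rest; the cover is down on its stops (within 0.03 rad); the hanger that was there before is within 15 mm of its place (all of step 2 and value of joint cover below 0.03 rad and linear speed of hanger below 0.03 m/s and distance of hung_before from where it was at the start of the episode below 0.015 m); the robot touches nothing.
It fails at once if the wet blank touches something or is touched (contact force between hanger_blank and anything else above 0.5 N).
It fails at once if the cover is slammed: faster than 1.2 rad/s within 0.3 rad of its stops (value of joint cover below 0.3 rad and velocity of joint cover below -1.2 rad/s).
It fails at once if the other hanger is pushed along or off (distance of hung_before from where it was at the start of the episode above 0.015 m).
It fails at once if a bystander is shifted by more than 30 mm (distance of any of brush_bottle, masking_tape, lidded_jar, big_tin, pliers, bench_brush from where it was at the start of the episode above 0.03 m).
It also fails if it takes over 53 s, if anything falls off the work surface, if the arm or the gripper's body presses on something with over 40 N, if the wrist force passes 120 N, or if a joint passes its speed limit or range.

## Working session

There is one attempt and no reset: what is moved stays moved. The work goes in short steps, Python scripts to look and compute and a shell command to move; the robot and the scene stay as the last step left them, time stands still between calls to the robot, and variables do not carry over. Pictures are saved under pics/ and viewed, at most 13 in all, crops included, and the job is handed in when it is done.

```bash
mkdir -p pics
cat > h.py <<'E'
import numpy as np, cv2
from plant import env, viewer, models
from scipy.spatial.transform import Rotation as R
def st():
    s=env.state(); return s
def pose():
    s=env.state(); q=np.array(s['ee_rot']); return np.array(s['tool_pos']), R.from_quat(q[[1,2,3,0]])
def pix2w(cam,u,v,d):
    i=viewer.camera_info(cam); f=192/np.tan(np.radians(i['vertical_fov']/2))
    x=(u-i['cx'])/f; y=(v-i['cy'])/f; rd=np.hypot(x,y); r=rd
    for _ in range(20): r=rd/(1+i['k1']*r*r)
    s=r/rd if rd>0 else 1
    return np.array(i['R']).T@(np.array([x*s*d,y*s*d,d])-np.array(i['t']))
E
python3 - <<'E'
from h import *
for c in ['side','top']:
    p,d=viewer.read_camera(c); cv2.imwrite(f'pics/{c}0.png',p[:,:,::-1])
    i=viewer.camera_info(c); print(c,(-np.array(i['R']).T@np.array(i['t'])).round(3),i['vertical_fov'])
    for l in ['hanger','hanger_grip','hanger_blank','drip_stand','dry_rack','rail_run_in','index_clip','cover_hinge','cover_handle','hung_before']:
        print(l,[(np.round(o['centre'],3).tolist(),round(o['score'],2)) for o in models.spot_point(c,l)[:2]])
s=st(); print(s)
E
```

```text
side [-0.364 -0.543  0.899] 45.359599354595545
hanger [([0.533, -0.221, 0.191], 0.81), ([0.648, -0.212, -0.001], 0.18)]
hanger_grip [([0.49, -0.228, 0.16], 0.94)]
hanger_blank [([0.537, -0.226, 0.03], 0.54)]
drip_stand [([0.529, -0.226, 0.001], 0.85)]
dry_rack [([0.556, 0.232, 0.0], 0.97)]
rail_run_in [([0.542, 0.052, 0.176], 0.63), ([0.554, 0.234, -0.002], 0.47)]
index_clip []
cover_hinge [([0.627, 0.24, 0.232], 0.58)]
cover_handle [([0.456, 0.255, 0.335], 0.55)]
hung_before [([0.562, 0.328, 0.174], 0.89), ([0.535, -0.226, 0.03], 0.52)]
top [0.142 0.203 1.01 ] 54.07090905747263
hanger [([0.533, -0.225, 0.191], 0.69), ([0.426, -0.082, -0.002], 0.45)]
hanger_grip [([0.49, -0.224, 0.161], 0.92)]
hanger_blank []
drip_stand [([0.532, -0.228, -0.003], 0.81)]
dry_rack [([0.556, 0.229, 0.001], 0.97)]
rail_run_in [([0.539, 0.048, 0.177], 0.81), ([0.634, 0.244, 0.237], 0.54)]
index_clip []
cover_hinge [([0.636, 0.243, 0.235], 0.63)]
cover_handle [([0.459, 0.251, 0.334], 0.91), ([0.492, -0.226, 0.159], 0.61)]
hung_before [([0.567, 0.329, 0.171], 0.75)]
{'t': 1.1, 'qpos': array([ 1.14899726e+00,  2.86333276e-01,  1.57672427e+00, -6.73055149e-06,
        1.27860096e+00, -1.50013565e-01]), 'qd': array([ 0.00024037,  0.00043789,  0.00205697, -0.00058648, -0.00094646,
       -0.00135265]), 'joint_efforts': array([-6.75571191e-04, -4.05952013e+01, -2.92953587e+01, -1.22643287e-04,
        4.75568559e-04, -1.63604375e-05]), 'tool_pos': array([0.18117644, 0.65020467, 0.2312895 ]), 'ee_rot': array([-6.19390640e-06,  1.35473922e-01,  9.90780912e-01, -3.24971486e-05]), 'ft_force': array([-0.43219901, -0.59467137,  0.36777787]), 'torque': array([0.01746794, 0.04182238, 0.03210373]), 'grasp_force': 0.0, 'opening': 0.08577547381721841}
```

View pics/side0.png

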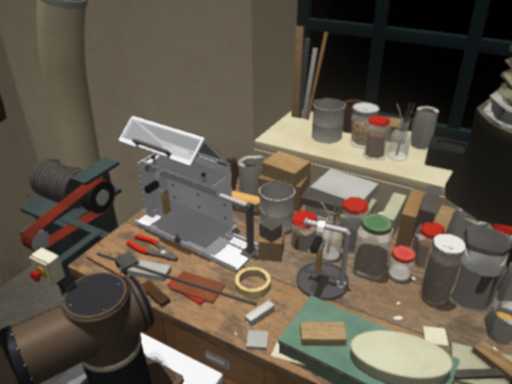

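View pics/top0.png

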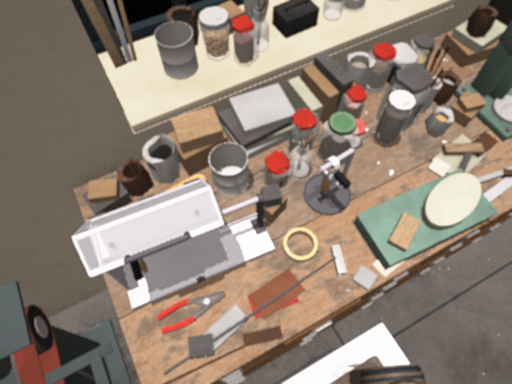

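The side view shows the rack at about (195,205) with its cover raised, and the stand and hanger at about (325,255). The top view shows the rack from (80,230) to (280,250) and the stand at (330,185). I can't make out the clip at this scale, so I'm enlarging.

Run:
```python
from h import *
s=cv2.imread('pics/side0.png'); t=cv2.imread('pics/top0.png')
def c(p,x,y,w,h,W,H): return cv2.resize(p[y:y+h,x:x+w],(W,H),interpolation=cv2.INTER_CUBIC)
a=np.vstack([c(s,115,180,150,90,500,300),c(t,115,215,150,90,500,300)])
b=np.vstack([c(s,290,205,75,75,300,300),c(t,295,135,75,75,300,300)])
cv2.imwrite('pics/crop1.png',np.hstack([a,b]))
# stats & yaw from masks
for cam in ['side','top']:
    p,d=viewer.read_camera(cam)
    for l in ['index_clip','hanger_grip','hanger']:
        o=models.trace(cam,l)
        for q in o[:2]:
            v,u=np.nonzero(q['pixels']); P=np.array([pix2w(cam,a,b,d[b,a]) for a,b in zip(u,v) if d[b,a]>0])
            if len(P)==0: continue
            print(cam,l,round(q['score'],2),len(u),np.median(u),np.median(v),'med',np.median(P,0).round(3),'rng',np.percentile(P,[3,97],axis=0).round(3).tolist())
    print([(np.round(o['centre'],3).tolist(),round(o['score'],2)) for o in models.spot_in(cam,'index_clip')[:3]])
    for l in ['dry_rack','hanger','hanger_grip','hung_before','rail_run_in','drip_stand','index_clip','masking_tape','pliers','hanger_blank','big_tin','lidded_jar','brush_bottle']:
        print(cam,l,[(np.round(o['centre'],3).tolist(),round(o['score'],2)) for o in models.spot_point(cam,l)[:1]])
```

```text
side hanger_grip 0.78 406 319.0 244.0 med [ 0.515 -0.231  0.168] rng [[0.462, -0.24, 0.05], [0.542, -0.22, 0.201]]
side hanger_grip 0.22 649 252.0 283.0 med [ 0.419 -0.083  0.02 ] rng [[0.379, -0.126, 0.002], [0.467, -0.039, 0.027]]
side hanger 0.57 505 318.0 246.0 med [ 0.519 -0.23   0.159] rng [[0.462, -0.24, 0.007], [0.627, -0.175, 0.201]]
[]
side dry_rack [([0.554, 0.235, -0.002], 0.89)]
side hanger [([0.648, -0.21, 0.002], 0.75)]
side hanger_grip [([0.493, -0.225, 0.159], 0.95)]
side hung_before [([0.562, 0.326, 0.176], 0.77)]
side rail_run_in [([0.542, 0.051, 0.176], 0.61)]
side drip_stand [([0.528, -0.228, 0.001], 0.68)]
side index_clip [([0.543, 0.05, 0.178], 0.2)]
side masking_tape [([0.426, -0.08, 0.002], 0.76)]
side pliers [([0.411, 0.257, 0.001], 0.93)]
side hanger_blank [([0.536, -0.225, 0.031], 0.54)]
side big_tin [([0.715, -0.005, -0.001], 0.77)]
side lidded_jar [([0.646, -0.337, -0.001], 0.76)]
side brush_bottle [([0.651, -0.211, 0.003], 0.73)]
top index_clip 0.2 1737 230.0 169.0 med [ 0.728 -0.009  0.064] rng [[0.657, -0.059, 0.0], [0.765, 0.047, 0.123]]
top hanger_grip 0.69 388 333.0 178.0 med [ 0.518 -0.223  0.16 ] rng [[0.464, -0.235, 0.047], [0.538, -0.217, 0.199]]
top hanger 0.82 551 333.0 177.0 med [ 0.52  -0.224  0.154] rng [[0.464, -0.309, 0.002], [0.596, -0.217, 0.199]]
[]
top dry_rack [([0.46, 0.253, 0.333], 0.69)]
top hanger [([0.531, -0.222, 0.192], 0.82)]
top hanger_grip [([0.491, -0.226, 0.158], 0.81)]
top hung_before [([0.567, 0.328, 0.174], 0.63)]
top rail_run_in [([0.539, 0.048, 0.18], 0.71)]
top drip_stand [([0.531, -0.231, -0.001], 0.77)]
top index_clip [([0.643, -0.342, -0.0], 0.72)]
top masking_tape [([0.531, -0.231, -0.003], 0.73)]
top pliers [([0.41, 0.257, -0.004], 0.83)]
top hanger_blank [([0.534, -0.225, 0.034], 0.49)]
top big_tin [([0.716, -0.008, -0.003], 0.57)]
top lidded_jar [([0.647, -0.342, 0.0], 0.77)]
top brush_bottle [([0.649, -0.212, 0.003], 0.58)]
```

View pics/crop1.png

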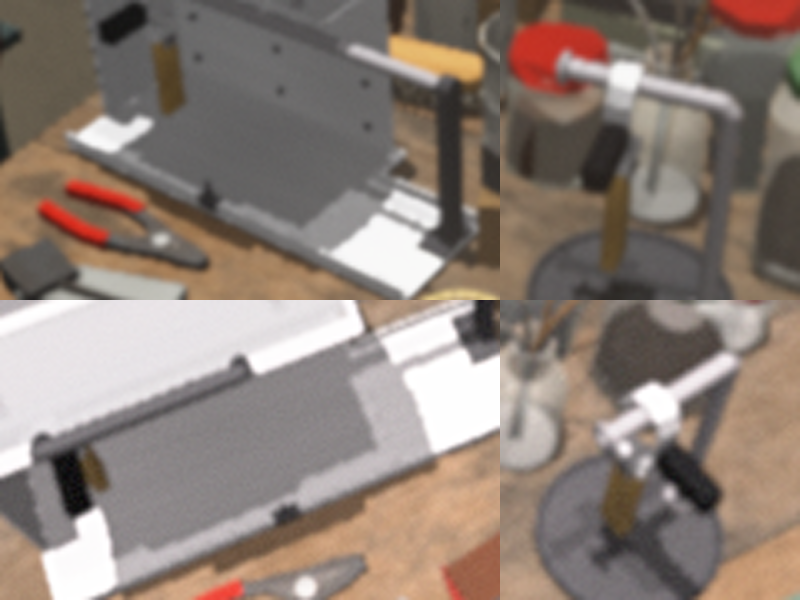

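The crop shows the clip as a dark blob on the front lip, at about side pixel (177,237) and top pixel (201,279). Next I'll work out the clip position and the yaws of the rail and stand bar from depth.

Run:
```python
from h import *
from scipy.ndimage import median_filter
def fit(P):
    m=np.median(P,0); u,s,vt=np.linalg.svd((P-P.mean(0))[:,:2]); v=vt[0]*np.sign(vt[0][1]); return P.mean(0).round(4), 'yaw',np.arctan2(-v[0],v[1]).round(3),len(P),'span',np.ptp(P[:,1]).round(3)
rays={}
for cam in ['side','top']:
    p,d=viewer.read_camera(cam)
    W=np.zeros((384,512,3))
    for v in range(384):
        for u in range(512):
            if d[v,u]>0: W[v,u]=pix2w(cam,u,v,d[v,u])
    X,Y,Z=W[...,0],W[...,1],W[...,2]
    bar=W[(Z>.185)&(Z<.205)&(abs(X-.53)<.04)&(Y>-.285)&(Y<-.18)]
    b2=bar[(bar[:,1]<-.245)|(bar[:,1]>-.21)]
    print(cam,'standbar',fit(b2))
    print(' ymin/max',bar[:,1].min().round(3),bar[:,1].max().round(3))
    m=W[(Z>.172)&(Z<.188)&(abs(X-.541)<.03)&(Y>0.01)&(Y<.09)]
    if len(m)>5: print(cam,'rail',fit(m))
    lip=W[(Z>.016)&(Z<.026)&(X>.43)&(X<.50)&(Y>-.0)&(Y<.38)]
    # front edge per y-bin
    if len(lip)>5: print(cam,'lip',fit(lip))
    for l in ['hanger_grip']:
        q=models.trace(cam,l)[0]['pixels']
        dark=(p.max(2)<70)&q&(Z>.13)&(Z<.19)
        if dark.sum()>10:
            g=W[dark]; c,s_,vt=np.linalg.svd((g-g.mean(0))[:,:2]); v=vt[0]*np.sign(vt[0][0]); print('grip',g.mean(0).round(4),np.arctan2(v[1],v[0]).round(3),len(g), g.min(0).round(3),g.max(0).round(3))
    for (u,v) in ([(177.4,235)] if cam=='side' else [(201.4,279)]):
        C=-np.array(viewer.camera_info(cam)['R']).T@np.array(viewer.camera_info(cam)['t'])
        D=pix2w(cam,u,v,1.)-C
        for z in (.022,.032,.043): print(cam,'clip z',z,(C+D*(z-C[2])/D[2]).round(4))
        u0,v0=int(u),int(v); mm=(p.max(2)<75); sub=np.zeros_like(mm); sub[v0-7:v0+8,u0-7:u0+8]=1
        mm&=sub; vv,uu=np.nonzero(mm); print('dark',uu.mean().round(1),vv.mean().round(1),len(uu),W[mm].mean(0).round(4),W[mm].min(0).round(3),W[mm].max(0).round(3))
    # rack frame estimate
```

```text
Traceback (most recent call last):
  File "h.py", line 9, in pix2w
    i=viewer.camera_info(cam); f=192/np.tan(np.radians(i['vertical_fov']/2))
ValueError: time passes only in moves, steps and waits
```

```bash
cat > h.py <<'E'
import numpy as np, cv2
from plant import env, viewer, models
from scipy.spatial.transform import Rotation as R
INFO={c:viewer.camera_info(c) for c in ('side','top')}
def pose():
    s=env.state(); q=np.array(s['ee_rot']); return np.array(s['tool_pos']), R.from_quat(q[[1,2,3,0]])
def K(cam):
    i=INFO[cam]; f=192/np.tan(np.radians(i['vertical_fov']/2))
    return np.array([[f,0,i['cx']],[0,f,i['cy']],[0,0,1]]), np.array([i['k1'],0,0,0,0.])
def pix2w(cam,uv,d):
    k,D=K(cam); i=INFO[cam]; uv=np.asarray(uv,float).reshape(-1,1,2); d=np.asarray(d,float).reshape(-1,1)
    n=cv2.undistortPointsIter(uv,k,D,None,None,(3,50,1e-9)).reshape(-1,2)
    return (np.hstack([n,np.ones_like(d)])*d-np.array(i['t']))@np.array(i['R'])
def cloud(cam,d):
    v,u=np.mgrid[:384,:512]; W=pix2w(cam,np.dstack([u,v]),d).reshape(384,512,3); W[d<=0]=np.nan; return W
def ray(cam,u,v,z):
    C=-np.array(INFO[cam]['R']).T@np.array(INFO[cam]['t']); D=pix2w(cam,[u,v],1.)[0]-C
    return C+D*(z-C[2])/D[2]
def proj(cam,X):
    k,D=K(cam); i=INFO[cam]; r=cv2.Rodrigues(np.array(i['R']))[0]
    return cv2.projectPoints(np.asarray(X,float).reshape(-1,3),r,np.array(i['t'],float),k,D)[0].reshape(-1,2)
E
cat > m1.py <<'E'
from h import *
def fit(P):
    u,s,vt=np.linalg.svd((P-P.mean(0))[:,:2]); v=vt[0]*np.sign(vt[0][1]); return P.mean(0).round(4), 'yaw',np.arctan2(-v[0],v[1]).round(3),len(P),'span',np.ptp(P[:,1]).round(3)
for cam in ['side','top']:
    p,d=viewer.read_camera(cam); W=cloud(cam,d)
    X,Y,Z=W[...,0],W[...,1],W[...,2]
    bar=W[(Z>.185)&(Z<.205)&(abs(X-.53)<.04)&(Y>-.285)&(Y<-.18)]
    b2=bar[(bar[:,1]<-.245)|(bar[:,1]>-.21)]
    print(cam,'standbar',fit(b2),' ymin/max',bar[:,1].min().round(3),bar[:,1].max().round(3))
    m=W[(Z>.172)&(Z<.188)&(abs(X-.541)<.03)&(Y>0.01)&(Y<.09)]
    if len(m)>5: print(cam,'rail',fit(m))
    lip=W[(Z>.016)&(Z<.026)&(X>.43)&(X<.50)&(Y>-.0)&(Y<.38)]
    if len(lip)>5: print(cam,'lip',fit(lip))
    q=models.trace(cam,'hanger_grip')[0]['pixels']
    g=W[(p.max(2)<70)&q&(Z>.13)&(Z<.19)]
    if len(g)>10:
        c,s_,vt=np.linalg.svd((g-g.mean(0))[:,:2]); v=vt[0]*np.sign(vt[0][0]); print('grip',g.mean(0).round(4),np.arctan2(v[1],v[0]).round(3),len(g), g.min(0).round(3),g.max(0).round(3))
    u,v=(177.4,235) if cam=='side' else (201.4,279)
    for z in (.022,.032,.043): print('clip z',z,ray(cam,u,v,z).round(4))
    u0,v0=int(u),int(v); mm=(p.max(2)<75); sub=np.zeros_like(mm); sub[v0-7:v0+8,u0-7:u0+8]=1
    mm&=sub; vv,uu=np.nonzero(mm); print('dark',uu.mean().round(1),vv.mean().round(1),len(uu),np.nanmean(W[mm],0).round(4),np.nanmin(W[mm],0).round(3),np.nanmax(W[mm],0).round(3))
E
python3 m1.py
```

```text
side standbar (array([ 0.5265, -0.2352,  0.1944]), 'yaw', np.float64(0.123), 155, 'span', np.float64(0.104))  ymin/max -0.285 -0.18
side rail (array([0.5351, 0.0494, 0.1794]), 'yaw', np.float64(-0.083), 117, 'span', np.float64(0.079))
side lip (array([0.4629, 0.1776, 0.0204]), 'yaw', np.float64(-0.079), 220, 'span', np.float64(0.376))
grip [ 0.4802 -0.2339  0.1682] 0.076 120 [ 0.46  -0.241  0.154] [ 0.509 -0.223  0.175]
clip z 0.022 [0.4844 0.2197 0.022 ]
clip z 0.032 [0.4747 0.211  0.032 ]
clip z 0.043 [0.4641 0.2014 0.043 ]
dark 177.2 239.3 29 [0.4653 0.2056 0.0237] [0.46  0.197 0.011] [0.487 0.221 0.039]
top standbar (array([ 0.5259, -0.2283,  0.1942]), 'yaw', np.float64(0.103), 141, 'span', np.float64(0.104))  ymin/max -0.284 -0.181
top rail (array([0.5355, 0.05  , 0.1791]), 'yaw', np.float64(-0.082), 177, 'span', np.float64(0.079))
top lip (array([0.4639, 0.1956, 0.0203]), 'yaw', np.float64(-0.083), 233, 'span', np.float64(0.379))
grip [ 0.4834 -0.2266  0.1671] 0.12 134 [ 0.459 -0.238  0.153] [ 0.508 -0.219  0.175]
clip z 0.022 [0.4636 0.2035 0.022 ]
clip z 0.032 [0.4604 0.2035 0.032 ]
clip z 0.043 [0.4568 0.2035 0.043 ]
dark 200.6 279.4 20 [0.4628 0.2057 0.0245] [0.46  0.197 0.02 ] [0.466 0.214 0.031]
```

```bash
cat > go.py <<'E'
# usage: from go import plan ; plan([(x,y,z,yaw,leandeg),...])  -> deltas in tool axes for a chain of commands, TCP
from h import *
def Rt(psi,lean):
    l=np.radians(lean); z=np.array([np.sin(l)*np.cos(psi),np.sin(l)*np.sin(psi),-np.cos(l)]); y=np.array([-np.sin(psi),np.cos(psi),0])
    return R.from_matrix(np.c_[np.cross(y,z),y,z])
def tcp(g,psi,lean,back=0.): return np.array(g)+(0.019-back)*Rt(psi,lean).apply([0,0,1])
def plan(wps):
    p,r=pose()
    for w in wps:
        p2,r2=np.array(w[:3]),Rt(w[3],w[4]); d=r.inv().apply(p2-p); v=(r.inv()*r2).as_rotvec()
        print(np.round(d,4).tolist(),np.round(v,4).tolist(),'rows',round(max(np.linalg.norm(d)/.05,np.linalg.norm(v)/.15),1)); p,r=p2,r2
E
python3 - <<'E'
from go import *
g=[.493,-.2265,.160]; psi=.11
plan([(.34,.40,.45,.3,0),(.44,.17,.46,.1,10),(.42,-.06,.42,0.11,25),(*tcp(g,psi,40,.09),psi,40),(*tcp(g,psi,40),psi,40)])
print(tcp(g,psi,40))
E
```

```text
[-0.2202, -0.1984, -0.2187] [-0.0, -0.0, -0.5718] rows 7.4
[-0.0276, -0.2493, -0.01] [0.0175, -0.174, 0.1995] rows 5.0
[0.0492, -0.2269, 0.0319] [-0.003, -0.2618, -0.0096] rows 4.7
[0.0791, -0.1735, 0.19] [0.0, -0.2618, 0.0] rows 5.4
[-0.0, 0.0, 0.09] [0.0, 0.0, 0.0] rows 1.8
[ 0.50513915 -0.22515928  0.14544516]
```

```bash
python3 -m handwheel '[[0.085,-0.05,-0.02,-0.12,0,0,-0.1],[0.085,-0.12,-0.09,-0.2,0,0,-0.2],[0.085,-0.17,-0.15,-0.2187,0,0,-0.3],[0.085,-0.2202,-0.1984,-0.2187,0,0,-0.4],[0.085,-0.2202,-0.1984,-0.2187,0,0,-0.5]]' && python3 -m handwheel '[[0.085,0,0,0,0,0,-0.07],[0.085,0,0,0,0,0,-0.07],[0.085,0,0,0,0,0,-0.07]]'
python3 - <<'E'
from go import *
g=[.493,-.2265,.160]; psi=.11
print(pose()[1].as_matrix().round(3).tolist(),env.state()['qpos'].round(2))
plan([(.44,.17,.46,.1,10),(.42,-.06,.42,0.11,25),(*tcp(g,psi,40,.09),psi,40),(*tcp(g,psi,40),psi,40)])
E
```

```text
t: 3.65
tool_pos: [0.2817, 0.499, 0.3925]
ee_rot: [0.001, -0.116, 0.993, 0.0]
ft_force: [0.7, -1.0, -0.5]
opening: 0.0851
grasp_force: 0.0
t: 3.95
tool_pos: [0.2809, 0.5003, 0.3904]
ee_rot: [-0.0, -0.148, 0.989, -0.0]
ft_force: [-0.3, 0.0, -0.4]
opening: 0.0852
grasp_force: 0.0
[[-0.956, -0.292, -0.001], [-0.292, 0.956, -0.001], [0.001, -0.0, -1.0]] [ 0.88 -0.01  1.62  0.    1.53 -0.99]
[-0.0555, -0.3624, -0.0696] [0.0168, -0.1748, 0.1964] rows 7.5
[0.0492, -0.2269, 0.0319] [-0.003, -0.2618, -0.0096] rows 4.7
[0.0791, -0.1735, 0.19] [0.0, -0.2618, 0.0] rows 5.4
[-0.0, 0.0, 0.09] [0.0, 0.0, 0.0] rows 1.8
```

```bash
python3 -m handwheel '[[0.085,-0.01,-0.04,-0.02,0,-0.03,0.03],[0.085,-0.02,-0.08,-0.04,0,-0.06,0.06],[0.085,-0.03,-0.13,-0.06,0.01,-0.1,0.1],[0.085,-0.04,-0.18,-0.07,0.01,-0.14,0.15],[0.085,-0.045,-0.23,-0.07,0.0168,-0.1748,0.1964]]'
python3 - <<'E'
from go import *
g=[.493,-.2265,.160]; psi=.11
plan([(.44,.17,.46,.1,10),(.42,-.06,.42,0.11,25),(*tcp(g,psi,40,.09),psi,40),(*tcp(g,psi,40),psi,40)])
plan([(.42,-.06,.42,0.11,25)])
E
```

```text
t: 4.45
tool_pos: [0.3896, 0.2995, 0.4618]
ee_rot: [0.089, -0.05, 0.995, 0.005]
ft_force: [0.7, -0.6, 0.4]
opening: 0.0855
grasp_force: 0.0
[-0.0362, -0.1339, 0.0082] [0.0012, 0.0038, 0.0006] rows 2.8
[0.0492, -0.2269, 0.0319] [-0.003, -0.2618, -0.0096] rows 4.7
[0.0791, -0.1735, 0.19] [0.0, -0.2618, 0.0] rows 5.4
[-0.0, 0.0, 0.09] [0.0, 0.0, 0.0] rows 1.8
[0.0132, -0.3608, 0.0397] [-0.0017, -0.258, -0.0092] rows 7.3
```

```bash
python3 -m handwheel '[[0.085,-0.005,-0.05,0,0,0,0],[0.085,-0.005,-0.1,0,0,-0.05,0],[0.085,0,-0.15,0,0,-0.1,0],[0.085,0.005,-0.2,0.01,0,-0.15,0],[0.085,0.005,-0.25,0.02,0,-0.2,0]]' && python3 -m handwheel '[[0.085,0.005,-0.05,0.01,0,-0.02,0],[0.085,0.01,-0.1,0.02,0,-0.04,0],[0.085,0.01,-0.1,0.02,0,-0.06,0],[0.085,0.01,-0.1,0.02,0,-0.06,0]]'
python3 - <<'E'
from go import *
g=[.493,-.2265,.160]; psi=.11
plan([(*tcp(g,psi,40,.09),psi,40),(*tcp(g,psi,40),psi,40)]); print(env.state()['qpos'].round(2))
E
```

```text
t: 4.95
tool_pos: [0.4122, 0.0531, 0.4401]
ee_rot: [0.187, -0.051, 0.981, 0.01]
ft_force: [1.0, -0.4, -0.5]
opening: 0.0851
grasp_force: 0.0
t: 5.35
tool_pos: [0.4205, -0.047, 0.4166]
ee_rot: [0.214, -0.047, 0.976, 0.012]
ft_force: [0.2, 1.1, 1.1]
opening: 0.0851
grasp_force: 0.0
[0.0763, -0.1869, 0.1869] [-0.0042, -0.2653, -0.0126] rows 5.5
[-0.0, 0.0, 0.09] [0.0, 0.0, 0.0] rows 1.8
[-0.5  -0.64  2.09  0.25  1.33 -2.18]
```

```bash
python3 -m handwheel '[[0.07,0.015,-0.04,0.02,0,-0.06,0],[0.07,0.03,-0.08,0.045,0,-0.12,0],[0.07,0.045,-0.12,0.075,0,-0.18,0],[0.07,0.06,-0.155,0.11,0,-0.22,-0.01],[0.07,0.0763,-0.18,0.14,-0.0042,-0.2653,-0.0126]]' && python3 -m handwheel '[[0.07,0,-0.0069,0.03,0,0,0],[0.07,0,-0.0069,0.04,0,0,0],[0.07,0,-0.0069,0.04,0,0,0]]'
python3 - <<'E'
from go import *
g=[.493,-.2265,.160]; psi=.11
plan([(*tcp(g,psi,40,.09),psi,40),(*tcp(g,psi,40),psi,40)]); print(env.state()['qpos'].round(2))
for cam in ['side','top']:
    p,d=viewer.read_camera(cam)
    cv2.imwrite(f'pics/{cam}1.png',p[:,:,::-1])
    for l in ['hanger_grip','hanger']: print(cam,l,[(np.round(o['centre'],3).tolist(),round(o['score'],2)) for o in models.spot_point(cam,l)[:1]])
a=cv2.imread('pics/side1.png')[150:300,230:400]; b=cv2.imread('pics/top1.png')[90:240,250:420]
cv2.imwrite('pics/c2.png',cv2.resize(np.hstack([a,b]),(800,353),interpolation=cv2.INTER_CUBIC))
E
```

```text
t: 5.85
tool_pos: [0.4435, -0.2043, 0.2722]
ee_rot: [0.326, -0.033, 0.945, 0.016]
ft_force: [0.2, 0.8, -0.7]
opening: 0.0702
grasp_force: 0.0
t: 6.15
tool_pos: [0.4722, -0.2027, 0.2458]
ee_rot: [0.324, -0.036, 0.945, 0.015]
ft_force: [-0.5, 0.3, 0.4]
opening: 0.0698
grasp_force: 0.0
[0.0403, -0.0269, 0.0083] [-0.0157, -0.0379, -0.0277] rows 1.0
[-0.0, 0.0, 0.09] [0.0, 0.0, 0.0] rows 1.8
[-0.86 -0.37  2.28  0.67  0.92 -2.84]
side hanger_grip [([0.492, -0.228, 0.158], 0.82)]
side hanger [([0.532, -0.22, 0.191], 0.58)]
top hanger_grip [([0.493, -0.229, 0.156], 0.57)]
top hanger [([0.427, -0.08, -0.002], 0.66)]
```

View pics/c2.png

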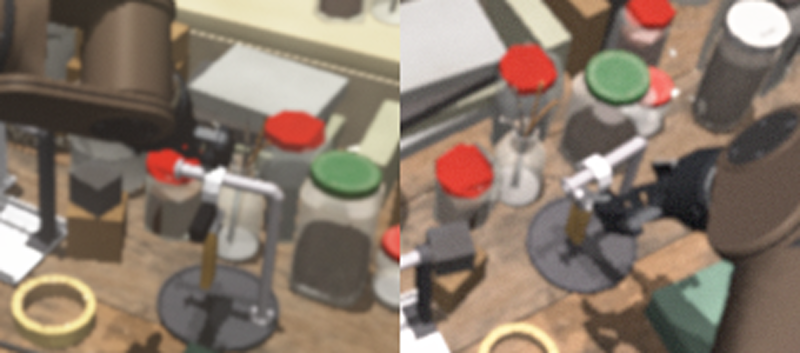

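The crops show the gripper up and behind the hanger (top crop about (620,205)). Joint 6 has reached its limit, so I'm backing off a little and turning the tool half a turn.

```bash
python3 -m handwheel '[[0.07,0,0,-0.04,0,0,0.15],[0.07,0,0,-0.04,0,0,0.3],[0.07,0,0,-0.04,0,0,0.45],[0.07,0,0,-0.04,0,0,0.6],[0.07,0,0,-0.04,0,0,0.75]]' && python3 -m handwheel '[[0.07,0,0,0,0,0,0.15],[0.07,0,0,0,0,0,0.3],[0.07,0,0,0,0,0,0.45],[0.07,0,0,0,0,0,0.6],[0.07,0,0,0,0,0,0.75]]' && python3 -m handwheel '[[0.07,0,0,0,0,0,0.15],[0.07,0,0,0,0,0,0.3],[0.07,0,0,0,0,0,0.45],[0.07,0,0,0,0,0,0.6],[0.07,0,0,0,0,0,0.75]]' && python3 -m handwheel '[[0.07,0,0,0,0,0,0.15],[0.07,0,0,0,0,0,0.3],[0.07,0,0,0,0,0,0.45],[0.07,0,0,0,0,0,0.6],[0.07,0,0,0,0,0,0.75]]'
sed -i 's/return R.from_matrix(np.c_\[np.cross(y,z),y,z\])/y=-y; return R.from_matrix(np.c_[np.cross(y,z),y,z])/' go.py
python3 - <<'E'
from go import *
g=[.493,-.2265,.159]; psi=.11
plan([(*tcp(g,psi,40,.09),psi,40),(*tcp(g,psi,40),psi,40)]); print(env.state()['qpos'].round(2))
E
```

```text
t: 6.95
tool_pos: [0.4464, -0.2078, 0.2796]
ee_rot: [0.298, 0.317, 0.891, 0.131]
ft_force: [-0.5, 0.4, 0.8]
opening: 0.07
grasp_force: 0.0
t: 7.45
tool_pos: [0.4464, -0.2078, 0.2794]
ee_rot: [0.229, 0.621, 0.713, 0.231]
ft_force: [-0.1, -0.2, -0.5]
opening: 0.07
grasp_force: 0.0
t: 7.95
tool_pos: [0.4464, -0.2077, 0.2794]
ee_rot: [0.128, 0.839, 0.436, 0.299]
ft_force: [0.9, -0.1, 0.4]
opening: 0.07
grasp_force: 0.0
t: 8.45
tool_pos: [0.4464, -0.2077, 0.2794]
ee_rot: [0.01, 0.94, 0.098, 0.325]
ft_force: [-0.1, -0.0, -0.3]
opening: 0.0699
grasp_force: 0.0
[-0.0439, 0.0181, 0.0517] [0.0208, 0.0366, 0.1057] rows 1.4
[0.0, -0.0, 0.09] [0.0, 0.0, 0.0] rows 1.8
[-0.92 -0.46  2.28  0.65  1.02  0.18]
```

```bash
python3 -m handwheel '[[0.07,-0.03,0.01,0.02,0.01,0.02,0.06],[0.07,-0.0439,0.0181,0.0517,0.0208,0.0366,0.1057],[0.07,-0.0439,0.0181,0.0517,0.0208,0.0366,0.1057],[0.07,-0.0439,0.0181,0.0517,0.0208,0.0366,0.1057]]'
python3 - <<'E'
from go import *
g=[.493,-.2265,.159]; psi=.11
plan([(*tcp(g,psi,40),psi,40)]); print(env.state()['qpos'].round(2))
for cam in ['side','top']:
    p,d=viewer.read_camera(cam)
    for l in ['hanger_grip']: print(cam,l,[(np.round(o['centre'],3).tolist(),round(o['score'],2)) for o in models.spot_point(cam,l)[:1]])
E
```

```text
t: 8.85
tool_pos: [0.4477, -0.2315, 0.2129]
ee_rot: [-0.019, 0.938, 0.055, 0.341]
ft_force: [-0.4, 0.1, 0.2]
opening: 0.0702
grasp_force: 0.0
[0.0003, 0.0002, 0.0896] [-0.0021, 0.0012, 0.0055] rows 1.8
[-0.98 -0.33  2.33  0.78  0.95  0.07]
side hanger_grip [([0.493, -0.23, 0.155], 0.71)]
top hanger_grip [([0.495, -0.224, 0.16], 0.55)]
```

```bash
python3 -m handwheel '[[0.07,0,0,0.03,0,0,0],[0.07,0,0,0.06,0,0,0],[0.07,0,0,0.08,0,0,0],[0.07,0,0,0.09,0,0,0],[0.07,0,0,0.09,0,0,0]]'
python3 - <<'E'
from go import *
s=viewer.read_camera('side')[0][190:300,270:380,::-1]; t=viewer.read_camera('top')[0][120:230,280:390,::-1]
cv2.imwrite('pics/c3.png',cv2.resize(np.hstack([s,t]),(800,400),interpolation=cv2.INTER_CUBIC)); print(env.state()['qpos'].round(2))
E
```

```text
t: 9.55
tool_pos: [0.5057, -0.2244, 0.1435]
ee_rot: [-0.019, 0.938, 0.055, 0.341]
ft_force: [-0.1, -0.6, -0.4]
opening: 0.0703
grasp_force: 0.0
[-0.85 -0.1   2.29  0.9   0.74 -0.02]
```

View pics/c3.png

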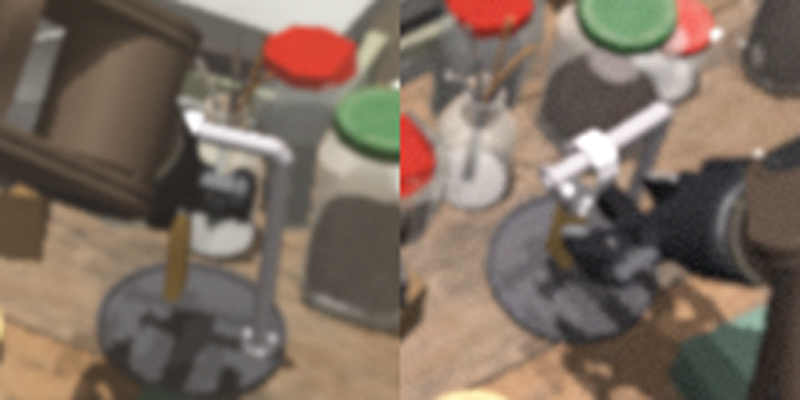

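The top crop shows the fingers on both sides of the black grip at about (620,215), and the blank is clear at (560,240). Closing the fingers.

```bash
python3 -m handwheel '[[0,0,0,0,0,0,0],[0,0,0,0,0,0,0],[0,0,0,0,0,0,0],[0,0,0,0,0,0,0],[0,0,0,0,0,0,0]]'; python3 -c "
from go import *
print(env.state()['ft_force'],env.state()['torque'],pose()[1].as_matrix().round(3).tolist())"
```

```text
t: 10.15
tool_pos: [0.5054, -0.2253, 0.1441]
ee_rot: [-0.018, 0.938, 0.054, 0.341]
ft_force: [-1.1, -0.8, 1.2]
opening: 0.0174
grasp_force: 59.7
[-1.14826287 -0.75743781  1.15222705] [-0.07192306  0.15555867 -0.05487153] [[0.761, 0.115, 0.639], [0.09, -0.993, 0.071], [0.643, 0.003, -0.766]]
```

```bash
python3 -m handwheel '[[0,0.005,0,-0.006,0,0,0],[0,0.011,0,-0.013,0,0,0],[0,0.017,0,-0.02,0,0,0],[0,0.0212,0,-0.0253,0,0,0],[0,0.0212,0,-0.0253,0,0,0]]'
python3 - <<'E'
from go import *
for cam in ['side','top']:
    p,d=viewer.read_camera(cam)
    for l in ['hanger_grip','hanger','hanger_blank']: print(cam,l,[(np.round(o['centre'],3).tolist(),round(o['score'],2)) for o in models.spot_point(cam,l)[:2]])
    cv2.imwrite(f'pics/{cam}4.png',p[:,:,::-1])
s=cv2.imread('pics/side4.png')[190:300,270:380]; t=cv2.imread('pics/top4.png')[120:230,280:390]
cv2.imwrite('pics/c4.png',cv2.resize(np.hstack([s,t]),(800,400),interpolation=cv2.INTER_CUBIC))
E
```

```text
t: 10.65
tool_pos: [0.5059, -0.2254, 0.1783]
ee_rot: [-0.018, 0.938, 0.055, 0.342]
ft_force: [-0.0, -0.2, -1.5]
opening: 0.0171
grasp_force: 59.3
side hanger_grip [([0.494, -0.225, 0.193], 0.6)]
side hanger []
side hanger_blank [([0.535, -0.227, 0.064], 0.58)]
top hanger_grip [([0.494, -0.221, 0.194], 0.76)]
top hanger [([0.531, -0.222, 0.219], 0.91), ([0.533, -0.23, -0.001], 0.44)]
top hanger_blank [([0.537, -0.219, 0.067], 0.5)]
```

View pics/c4.png

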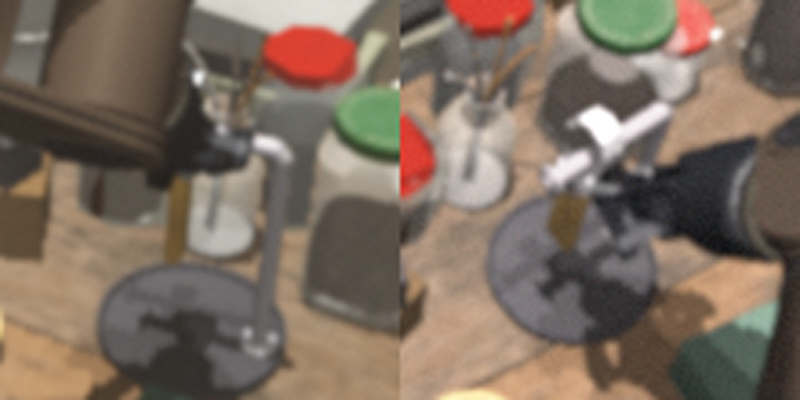

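The hanger is about 33 mm up, level and firmly held: the hook is clear of the bar in the top crop at (605,135), and the blank hangs free. Now for the backing-off and transfer numbers.

```bash
cat >> go.py <<'E'
PSI=-0.082; O=np.array([0.5555,0.2340,0]); XA=np.array([np.cos(PSI),np.sin(PSI),0]); YA=np.array([-np.sin(PSI),np.cos(PSI),0])
def rk(x,y,z,lean=40): return (*tcp(O+x*XA+y*YA+[0,0,z],PSI,lean),PSI,lean)   # grasp point in rack coords -> TCP wp
def inrack(p): d=np.array(p)-O; return np.array([d@XA,d@YA,p[2]]).round(4)
E
python3 - <<'E'
from go import *
p,r=pose(); hx=np.array([np.cos(.11),np.sin(.11),0])
w0=p-.062*hx+[0,0,.003]; w1=np.array([.43,-.09,.205])
plan([(*w0,.11,40),(*w1,0,40),rk(-.1025,-.185,.19),rk(-.0375,-.185,.18),rk(-.0375,-.185,.1437)])
E
```

```text
[-0.0456, -0.0003, -0.0421] [-0.0023, 0.0016, 0.0052] rows 1.2
[0.0183, -0.1421, -0.0186] [-0.0707, 0.0, 0.0843] rows 2.9
[-0.0034, -0.147, 0.0357] [-0.0527, 0.0, 0.0628] rows 3.0
[0.0434, 0.0, 0.0494] [0.0, 0.0, 0.0] rows 1.3
[-0.0233, -0.0, 0.0278] [0.0, 0.0, 0.0] rows 0.7
```

```bash
python3 -m handwheel '[[0,-0.01,0,-0.009,0,0,0],[0,-0.023,0,-0.021,0,0,0],[0,-0.036,0,-0.033,0,0,0],[0,-0.0456,0,-0.0421,0,0,0.005],[0,-0.0456,0,-0.0421,0,0,0.005]]' && python3 -m handwheel '[[0,0.003,-0.02,-0.003,-0.01,0,0.01],[0,0.008,-0.055,-0.008,-0.025,0,0.03],[0,0.012,-0.09,-0.013,-0.045,0,0.054],[0,0.016,-0.12,-0.017,-0.06,0,0.072],[0,0.0183,-0.1421,-0.0186,-0.0707,0,0.0843]]'
python3 - <<'E'
from go import *
plan([rk(-.1025,-.185,.19),rk(-.0375,-.185,.18),rk(-.0375,-.185,.1437)]); print(env.state()['qpos'].round(2))
for cam in ['side','top']:
    p,d=viewer.read_camera(cam)
    for l in ['hanger_grip','hanger','hanger_blank','rail_run_in']: print(cam,l,[(np.round(o['centre'],3).tolist(),round(o['score'],2)) for o in models.spot_point(cam,l)[:1]])
E
```

```text
t: 11.55
tool_pos: [0.4424, -0.2323, 0.1792]
ee_rot: [-0.019, 0.939, 0.051, 0.341]
ft_force: [-0.0, -0.0, -1.7]
opening: 0.0173
grasp_force: 59.3
t: 12.05
tool_pos: [0.448, -0.0953, 0.2177]
ee_rot: [-0.002, 0.942, 0.001, 0.337]
ft_force: [0.2, -0.1, -2.1]
opening: 0.0174
grasp_force: 59.8
[-0.0247, -0.1522, 0.0349] [-0.057, 0.0114, 0.0644] rows 3.2
[0.0434, 0.0, 0.0494] [0.0, 0.0, 0.0] rows 1.3
[-0.0233, -0.0, 0.0278] [0.0, 0.0, 0.0] rows 0.7
[-0.66 -0.6   2.48  0.59  0.78  0.58]
side hanger_grip [([0.436, -0.094, 0.23], 0.71)]
side hanger [([0.479, -0.093, 0.265], 0.64)]
side hanger_blank [([0.476, -0.098, 0.102], 0.74)]
side rail_run_in []
top hanger_grip [([0.436, -0.094, 0.23], 0.83)]
top hanger [([0.474, -0.097, 0.26], 0.69)]
top hanger_blank [([0.476, -0.094, 0.106], 0.65)]
top rail_run_in [([0.542, 0.048, 0.179], 0.68)]
```

Run:
```python
from go import *
plan([rk(-.095,-.185,.19),rk(-.0375,-.185,.18),rk(-.0375,-.185,.1437)])
```

```text
[-0.0169, -0.1535, 0.0383] [-0.0573, 0.0153, 0.0621] rows 3.2
[0.0376, 0.0, 0.0446] [0.0, 0.0, 0.0] rows 1.2
[-0.0233, -0.0, 0.0278] [0.0, 0.0, 0.0] rows 0.7
```

```bash
python3 -m handwheel '[[0,-0.002,-0.02,0.002,-0.01,0,0.01],[0,-0.007,-0.06,0.01,-0.02,0.01,0.03],[0,-0.012,-0.1,0.02,-0.04,0.01,0.05],[0,-0.015,-0.135,0.032,-0.05,0.0153,0.06],[0,-0.0169,-0.1535,0.0383,-0.0573,0.0153,0.0621]]' && python3 -m handwheel '[[0,0,0,0,0,0,0],[0,0,0,0,0,0,0]]'
python3 - <<'E'
from go import *
plan([rk(-.0375,-.185,.18),rk(-.0375,-.185,.1437)]); print(env.state()['qpos'].round(2))
for cam in ['side','top']:
    p,d=viewer.read_camera(cam); cv2.imwrite(f'pics/{cam}5.png',p[:,:,::-1])
    for l in ['hanger_grip','hanger','hanger_blank','rail_run_in']: print(cam,l,[(np.round(o['centre'],3).tolist(),inrack(o['centre']),round(o['score'],2)) for o in models.spot_point(cam,l)[:1]])
s=cv2.imread('pics/side5.png')[150:300,150:300]; t=cv2.imread('pics/top5.png')[170:320,170:320]
cv2.imwrite('pics/c5.png',cv2.resize(np.hstack([s,t]),(800,400),interpolation=cv2.INTER_CUBIC))
E
```

```text
t: 13.05
tool_pos: [0.4723, 0.0586, 0.1827]
ee_rot: [0.015, 0.94, -0.039, 0.337]
ft_force: [0.9, -0.6, -1.9]
opening: 0.0175
grasp_force: 60.0
t: 13.25
tool_pos: [0.4718, 0.058, 0.1821]
ee_rot: [0.015, 0.941, -0.037, 0.336]
ft_force: [0.4, -0.3, -2.4]
opening: 0.0172
grasp_force: 60.0
[0.0232, 0.0028, 0.0406] [0.0011, 0.0119, 0.0032] rows 0.9
[-0.0233, -0.0, 0.0278] [0.0, 0.0, 0.0] rows 0.7
[-0.1  -0.48  2.48  0.02  0.45  1.54]
side hanger_grip [([0.458, 0.062, 0.195], array([-0.0836, -0.1793,  0.1951]), 0.68)]
side hanger [([0.5, 0.058, 0.229], array([-0.0412, -0.1804,  0.2288]), 0.63)]
side hanger_blank [([0.501, 0.053, 0.067], array([-0.0395, -0.1852,  0.0668]), 0.57)]
side rail_run_in [([0.541, 0.049, 0.175], array([ 0.0003, -0.1854,  0.1751]), 0.91)]
top hanger_grip [([0.459, 0.06, 0.199], array([-0.0822, -0.1814,  0.1986]), 0.61)]
top hanger [([0.497, 0.056, 0.229], array([-0.0438, -0.1826,  0.229 ]), 0.56)]
top hanger_blank []
top rail_run_in [([0.537, 0.049, 0.174], array([-0.0031, -0.1858,  0.1739]), 0.76)]
```

View pics/c5.png

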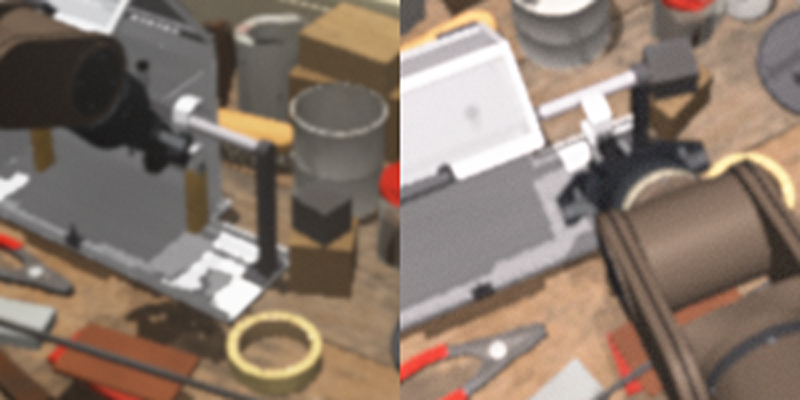

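The hook is in front of the rail, right of the cover (side crop (190,110)). It sits about 53 mm above seating height, so I'm lowering to 33 mm before moving forward.

Run:
```python
from go import *
plan([rk(-.081,-.185,.177),rk(-.0375,-.185,.177),rk(-.0375,-.185,.1437)])
```

```text
[-0.0131, 0.0016, 0.0157] [0.0031, 0.0097, 0.001] rows 0.4
[0.0333, 0.0, 0.028] [0.0, 0.0, 0.0] rows 0.9
[-0.0214, -0.0, 0.0255] [0.0, 0.0, 0.0] rows 0.7
```

```bash
python3 -m handwheel '[[0,-0.0065,0.001,0.008,0.003,0.005,0],[0,-0.0131,0.0016,0.0157,0.003,0.0097,0.001],[0,-0.0131,0.0016,0.0157,0.003,0.0097,0.001]]'
python3 - <<'E'
from go import *
p,r=pose(); print(inrack(p-r.apply([0,0,.019]))); print(env.state()['qpos'].round(2))
plan([rk(-.0375,-.185,.177),rk(-.0375,-.185,.1437)])
E
```

```text
t: 14.05
tool_pos: [0.4795, 0.0575, 0.164]
ee_rot: [0.015, 0.94, -0.038, 0.338]
ft_force: [-0.2, 0.8, -2.4]
opening: 0.0173
grasp_force: 60.0
[-0.0733 -0.1821  0.1787]
[-0.09 -0.42  2.48  0.02  0.39  1.54]
[0.0267, 0.0029, 0.0241] [0.0012, 0.0084, 0.0006] rows 0.7
[-0.0214, -0.0, 0.0255] [0.0, 0.0, 0.0] rows 0.7
```

```bash
python3 -m handwheel '[[0,0.007,0.001,0.006,0,0.003,0],[0,0.014,0.002,0.012,0,0.006,0],[0,0.021,0.0029,0.019,0,0.0084,0],[0,0.0267,0.0029,0.0241,0,0.0084,0],[0,0.0267,0.0029,0.0241,0,0.0084,0]]'
python3 - <<'E'
from go import *
p,r=pose(); print(inrack(p-r.apply([0,0,.019]))); print(env.state()['qpos'].round(2))
plan([rk(-.0375,-.185,.1437)])
for cam in ['side','top']:
    p,d=viewer.read_camera(cam)
    for l in ['hanger_grip','hanger','hanger_blank']: print(cam,l,[(inrack(o['centre']),round(o['score'],2)) for o in models.spot_point(cam,l)[:1]])
E
```

```text
t: 14.55
tool_pos: [0.517, 0.0515, 0.1646]
ee_rot: [0.015, 0.938, -0.038, 0.343]
ft_force: [-0.4, -0.4, -1.5]
opening: 0.017
grasp_force: 60.1
[-0.0357 -0.185   0.1791]
[-0.1  -0.31  2.41  0.03  0.34  1.52]
[-0.0243, -0.0001, 0.0259] [0.0012, -0.0038, 0.0007] rows 0.7
side hanger_grip [(array([-0.0383, -0.1843,  0.1808]), 0.81)]
side hanger [(array([ 0.0054, -0.1819,  0.2094]), 0.8)]
side hanger_blank [(array([ 0.0078, -0.1848,  0.0489]), 0.46)]
top hanger_grip [(array([-0.041 , -0.1817,  0.1774]), 0.48)]
top hanger [(array([-0.0016, -0.1841,  0.2073]), 0.65)]
top hanger_blank []
```

```bash
python3 -m handwheel '[[0,-0.005,0,0.006,0,0,0],[0,-0.01,0,0.012,0,0,0],[0,-0.015,0,0.018,0,0,0],[0,-0.021,0,0.0235,0,-0.0038,0],[0,-0.021,0,0.0235,0,-0.0038,0]]'
python3 - <<'E'
from go import *
p,r=pose(); print(inrack(p-r.apply([0,0,.019])),env.state()['torque'].round(2))
for cam in ['side','top']:
    p,d=viewer.read_camera(cam)
    for l in ['hanger_grip','hanger','hanger_blank']: print(cam,l,[(inrack(o['centre']),round(o['score'],2)) for o in models.spot_point(cam,l)[:1]])
E
```

```text
t: 15.45
tool_pos: [0.514, 0.0519, 0.1306]
ee_rot: [0.015, 0.94, -0.038, 0.34]
ft_force: [-0.5, -0.0, -0.8]
opening: 0.017
grasp_force: 60.1
[-0.0386 -0.1849  0.1452] [ 0.11  0.58 -0.03]
side hanger_grip [(array([-0.0404, -0.182 ,  0.1446]), 0.9)]
side hanger [(array([ 0.0009, -0.1813,  0.1757]), 0.6)]
side hanger_blank [(array([-0.0005, -0.189 ,  0.0175]), 0.46)]
top hanger_grip [(array([-0.0385, -0.1804,  0.1501]), 0.67)]
top hanger []
top hanger_blank [(array([-0.0011, -0.1859,  0.178 ]), 0.31)]
```

```bash
python3 -m handwheel '[[0,-0.0006,0,0.0008,0,0,0],[0,-0.0006,0,0.0008,0,0,0],[0,-0.0006,0,0.0008,0,0,0]]'
python3 - <<'E'
from go import *
p0,r=pose(); g=p0-r.apply([0,0,.019]); print(inrack(g),env.state()['torque'].round(2)); gr=inrack(g)
A=[]
for cam in ['side','top']:
    p,d=viewer.read_camera(cam); W=cloud(cam,d).reshape(-1,3); W=W[~np.isnan(W[:,0])]
    T=r.inv().apply(W-p0); m=(T[:,2]<-.03)&(T[:,2]>-.4)&(abs(T[:,1])<.09)&(abs(T[:,0])<.16)&(W[:,2]>.12); A.append(T[m])
    # clip position again
    for o in models.spot_point(cam,'cover_handle')[:1]: print(cam,inrack(o['centre']),o['score'])
A=np.vstack(A)
for z in np.arange(-.4,-.04,.03):
    b=A[(A[:,2]>z)&(A[:,2]<z+.03)]
    if len(b)>5: print('z',round(z,2),'x',np.percentile(b[:,0],[2,50,98]).round(3),'y',np.percentile(b[:,1],[2,98]).round(3),len(b))
# handle in tool frame once slid to y=-.037 : shift
H=O+(-.1)*XA+(-.037)*YA+[0,0,.335]
p2,r2=np.array(rk(-.0375,-.037,.1445)[:3]),r
print('handle in tool',r2.inv().apply(H-p2).round(3))
E
```

```text
t: 16.15
tool_pos: [0.5148, 0.0519, 0.1314]
ee_rot: [0.015, 0.939, -0.038, 0.341]
ft_force: [-0.0, -0.3, -1.9]
opening: 0.0173
grasp_force: 60.1
[-0.0378 -0.1848  0.1459] [ 0.02  0.54 -0.02]
side [-0.0987  0.0098  0.334 ] 0.62
top [-0.0954  0.0114  0.3296] 0.95
z -0.4 x [-0.066 -0.008  0.01 ] y [-0.053  0.053] 1183
z -0.37 x [-0.06   0.     0.013] y [-0.056  0.055] 1503
z -0.34 x [-0.059  0.002  0.023] y [-0.057  0.057] 654
z -0.31 x [-0.047  0.007  0.032] y [-0.056  0.057] 1350
z -0.28 x [-0.041  0.027  0.039] y [-0.057  0.059] 1180
z -0.25 x [-0.039  0.005  0.04 ] y [-0.057  0.06 ] 301
z -0.22 x [-0.018  0.028  0.032] y [-0.022  0.056] 162
z -0.19 x [-0.029  0.091  0.146] y [-0.089  0.036] 1341
z -0.16 x [-0.037  0.021  0.146] y [-0.084  0.038] 345
z -0.13 x [-0.016  0.003  0.146] y [-0.088  0.06 ] 251
z -0.1 x [-0.017  0.005  0.145] y [-0.085  0.064] 338
z -0.07 x [-0.023  0.009  0.144] y [-0.087  0.044] 213
z -0.04 x [-0.026  0.044  0.144] y [-0.082  0.066] 140
handle in tool [ 0.074  0.    -0.205]
```

```bash
python3 -m handwheel '[[0,-0.0006,0,0.0008,0,0,0],[0,-0.0012,0,0.0015,0,0,0],[0,-0.0012,0,0.0015,0,0,0],[0,-0.0012,0,0.0015,0,0,0]]'
python3 - <<'E'
from go import *
p0,r=pose(); g=p0-r.apply([0,0,.019]); print(inrack(g),env.state()['torque'].round(2))
plan([rk(-.0375,-.120,.1440),rk(-.0375,-.060,.1440),rk(-.0375,-.037,.1440)]); print(env.state()['qpos'].round(2))
E
```

```text
t: 16.75
tool_pos: [0.515, 0.0518, 0.1295]
ee_rot: [0.015, 0.939, -0.038, 0.341]
ft_force: [-0.3, -0.1, -1.9]
opening: 0.0173
grasp_force: 60.1
[-0.0377 -0.1848  0.1441] [0.06 0.47 0.03]
[0.0002, -0.0649, 0.0001] [0.001, 0.0008, 0.001] rows 1.3
[-0.0, -0.06, -0.0] [0.0, 0.0, 0.0] rows 1.2
[-0.0, -0.023, -0.0] [0.0, 0.0, 0.0] rows 0.5
[-0.1  -0.24  2.43  0.05  0.25  1.51]
```

```bash
python3 -m handwheel '[[0,0,-0.01,0,0,0,0],[0,0,-0.02,0,0,0,0],[0,0,-0.035,0,0,0,0],[0,0,-0.05,0,0,0,0],[0,0,-0.065,0,0.001,0.001,0.001]]'
python3 - <<'E'
from go import *
p0,r=pose(); g=p0-r.apply([0,0,.019]); print(inrack(g),env.state()['torque'].round(2))
plan([rk(-.0375,-.060,.1440),rk(-.0375,-.037,.1440)]); print(env.state()['qpos'].round(2))
for cam in ['side','top']:
    p,d=viewer.read_camera(cam)
    for l in ['hanger_grip','hanger','hanger_blank']: print(cam,l,[(inrack(o['centre']),round(o['score'],2)) for o in models.spot_point(cam,l)[:1]])
E
```

```text
t: 17.25
tool_pos: [0.5203, 0.1172, 0.1295]
ee_rot: [0.014, 0.939, -0.039, 0.342]
ft_force: [0.6, 0.2, -1.5]
opening: 0.0172
grasp_force: 60.1
[-0.0377 -0.1193  0.1441] [ 0.06  0.57 -0.06]
[0.0001, -0.0593, 0.0002] [-0.0, -0.0005, -0.0004] rows 1.2
[-0.0, -0.023, -0.0] [0.0, 0.0, 0.0] rows 0.5
[ 0.08 -0.18  2.38 -0.41  0.27  2.09]
side hanger_grip [(array([-0.0419, -0.1186,  0.147 ]), 0.64)]
side hanger [(array([ 0.003 , -0.1165,  0.1756]), 0.69)]
side hanger_blank [(array([ 0.0068, -0.1196,  0.0178]), 0.64)]
top hanger_grip [(array([ 0.1777, -0.2276, -0.0007]), 0.7)]
top hanger [(array([-0.0005, -0.1194,  0.1739]), 0.45)]
top hanger_blank []
```

```bash
python3 -m handwheel '[[0,0,-0.012,0,0,0,0],[0,0,-0.024,0,0,0,0],[0,0,-0.036,0,0,0,0],[0,0,-0.045,0,0,0,0],[0,0,-0.05,0,0,0,0]]'
python3 - <<'E'
from go import *
p0,r=pose(); g=p0-r.apply([0,0,.019]); print(inrack(g),env.state()['torque'].round(2))
plan([rk(-.0375,-.037,.1440)]); print(env.state()['qpos'].round(2))
pics=[]
for cam in ['side','top']:
    p,d=viewer.read_camera(cam); pics.append(p[:,:,::-1])
    for l in ['index_clip','hanger','hanger_blank','hung_before','dry_rack']: print(cam,l,[(inrack(o['centre']),round(o['score'],2)) for o in models.spot_point(cam,l)[:1]])
s=pics[0][170:290,110:230]; t=pics[1][190:310,130:250]
cv2.imwrite('pics/c6.png',cv2.resize(np.hstack([s,t]),(800,400),interpolation=cv2.INTER_CUBIC))
E
```

```text
t: 18.15
tool_pos: [0.5244, 0.1664, 0.1294]
ee_rot: [0.014, 0.939, -0.039, 0.342]
ft_force: [-1.1, -0.6, 0.3]
opening: 0.0171
grasp_force: 60.1
[-0.0377 -0.0699  0.144 ] [-0.02  0.39 -0.13]
[0.0001, -0.0329, 0.0001] [0.0003, 0.0001, -0.0005] rows 0.7
[ 0.21 -0.12  2.33 -0.65  0.31  2.42]
side index_clip []
side hanger [(array([ 0.0042, -0.0692,  0.1769]), 0.57)]
side hanger_blank [(array([ 0.0076, -0.0712,  0.0169]), 0.55)]
side hung_before []
side dry_rack [(array([ 0.0053, -0.003 , -0.0022]), 0.78)]
top index_clip [(array([-0.1025, -0.3249, -0.0006]), 0.68)]
top hanger [(array([ 0.0011, -0.0689,  0.1734]), 0.41)]
top hanger_blank [(array([ 0.1846, -0.0802, -0.0002]), 0.69)]
top hung_before [(array([0.0035, 0.0932, 0.1751]), 0.64)]
top dry_rack [(array([ 0.0007, -0.002 ,  0.0009]), 0.88)]
```

View pics/c6.png

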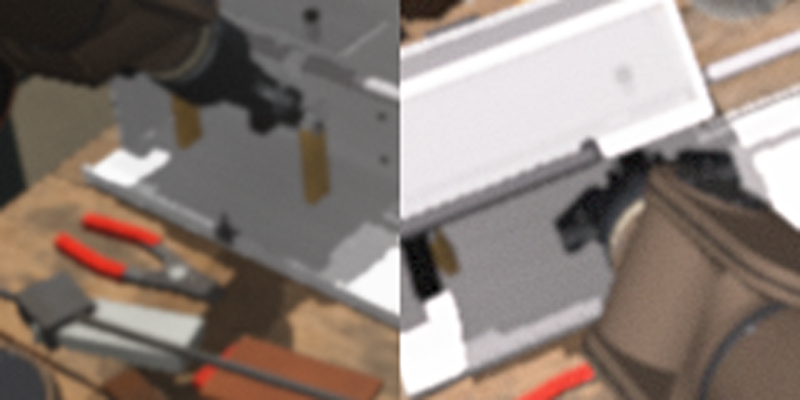

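The side crop shows the gripped hanger with its blank at (312,165), right of the clip at (222,228). The earlier hanger is at (185,120). Joint 6 still has room, so I'm pinning down the clip's place along the rail.

Run:
```python
from go import *
from scipy.optimize import least_squares
for cam,(u,v) in {'side':(177,237),'top':(201,279)}.items():
    im=cv2.imread(f'pics/{cam}0.png').astype(float).max(2)
    sub=im[v-8:v+9,u-8:u+9]; w=np.clip(np.percentile(sub,30)-25-sub,0,None); w=np.where(sub<80,80-sub,0)
    lab,n=__import__('scipy.ndimage',fromlist=['x']).label(w>0); 
    k=max(range(1,n+1),key=lambda i:(w*(lab==i)).sum()); w=w*(lab==k)
    vv,uu=np.mgrid[v-8:v+9,u-8:u+9]; c=np.array([(w*uu).sum(),(w*vv).sum()])/w.sum()
    f=lambda q: proj(cam,O-.0845*XA+q[0]*YA+[0,0,q[1]])[0]-c
    s=least_squares(f,[-.037,.03]); print(cam,c.round(2),(w>0).sum(),'yc,z',s.x.round(4),'res',s.fun.round(2),'px/10mm',np.linalg.norm(f([-.027,.03])-f([-.037,.03])).round(2))
    print(sub.astype(int)[2:15,2:15] if cam=='side' else '')
    print({z:proj(cam,O-.0845*XA-.037*YA+[0,0,z])[0].round(1).tolist() for z in (.01,.022,.043)})
```

```text
side [177.1  239.87] 49 yc,z [-0.0315  0.0177] res [0. 0.] px/10mm 2.69
[[100  98 100  99  99  99 100  98 100  99  99 100 100]
 [ 99 100 100 100  99  98  97  99  99  99  99  98  99]
 [100 100 100  99  97  93  92  95  98  98  99  98  99]
 [109 104 101  99  94  85  82  90  96 100  99  99 100]
 [127 118 111 104  95  79  70  84  96 100 101 101  98]
 [137 138 128 115  97  75  64  77  91  97  98 101 101]
 [130 138 134 118  94  67  53  64  82  93  97  99 100]
 [114 120 116 100  75  54  47  54  69  83  91  98  98]
 [105 109 104  82  59  47  45  47  58  72  89 105 105]
 [ 96 102  98  81  57  45  45  48  58  79 107 124 121]
 [ 82  88  90  81  66  53  46  45  66  97 124 136 137]
 [ 79  79  80  79  74  69  58  55  69  97 117 128 136]
 [ 81  78  80  78  76  74  71  69  77  93 108 114 121]]
{0.01: [178.7, 242.5], 0.022: [178.3, 239.4], 0.043: [177.6, 234.0]}
top [200.56 279.31] 25 yc,z [-0.0352  0.0082] res [-0. -0.] px/10mm 3.86

{0.01: [201.1, 278.9], 0.022: [200.5, 277.6], 0.043: [199.4, 275.3]}
```

```bash
python3 -m handwheel '[[0,0,-0.01,0,0,0,0],[0,0,-0.02,0,0,0,0],[0,0,-0.029,0,0,0,0],[0,0,-0.035,0,0,0,0],[0,0,-0.035,0,0,0,0]]' && python3 -m handwheel '[[0,0,0,0,0,0,0],[0,0,0,0,0,0,0]]'
python3 - <<'E'
from go import *
p0,r=pose(); g=p0-r.apply([0,0,.019]); print(inrack(g),env.state()['torque'].round(2)); print(env.state()['qpos'].round(2))
pics=[]
for cam in ['side','top']:
    p,d=viewer.read_camera(cam); pics.append(p[:,:,::-1])
    for l in ['hanger','hanger_blank','hung_before','cover_handle','cover_hinge']: print(cam,l,[(inrack(o['centre']),round(o['score'],2)) for o in models.spot_point(cam,l)[:1]])
s=pics[0][170:290,110:230]; t=pics[1][190:310,130:250]
cv2.imwrite('pics/c7.png',cv2.resize(np.hstack([s,t]),(800,400),interpolation=cv2.INTER_CUBIC))
E
```

```text
t: 19.25
tool_pos: [0.5273, 0.202, 0.1294]
ee_rot: [0.014, 0.939, -0.038, 0.342]
ft_force: [-0.1, 1.2, 0.0]
opening: 0.017
grasp_force: 60.2
t: 19.45
tool_pos: [0.5272, 0.2013, 0.1294]
ee_rot: [0.014, 0.939, -0.038, 0.342]
ft_force: [-0.5, 0.1, -0.3]
opening: 0.0174
grasp_force: 60.2
[-0.0378 -0.0349  0.144 ] [0.07 0.37 0.15]
[ 0.29 -0.07  2.29 -0.75  0.35  2.58]
side hanger [(array([ 0.0032, -0.036 ,  0.0152]), 0.4)]
side hanger_blank [(array([ 0.0078, -0.0383,  0.0161]), 0.43)]
side hung_before []
side cover_handle [(array([-0.1016,  0.0124,  0.3355]), 0.88)]
side cover_hinge [(array([0.0728, 0.0144, 0.2298]), 0.88)]
top hanger []
top hanger_blank [(array([-0.095 ,  0.0088,  0.3295]), 0.29)]
top hung_before [(array([1.000e-04, 9.450e-02, 1.741e-01]), 0.49)]
top cover_handle [(array([-0.0978,  0.0091,  0.332 ]), 0.94)]
top cover_hinge [(array([0.0759, 0.0166, 0.2371]), 0.86)]
```

View pics/c7.png

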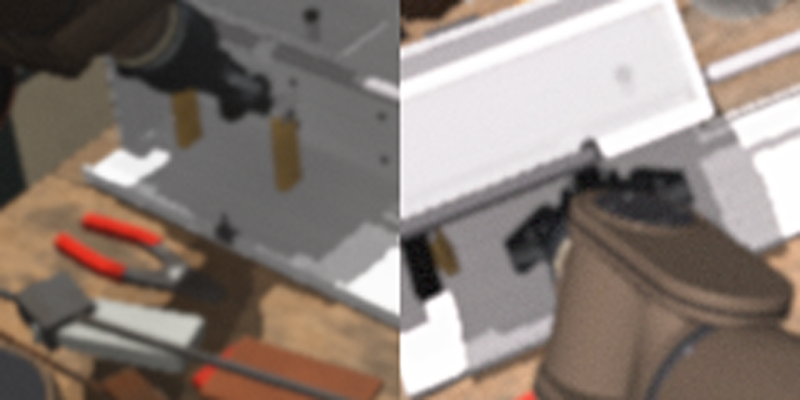

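The side crop shows the blank at (287,155) behind the clip at (222,228), in line with it along the rack's depth direction. Measured y is about -0.035. The wrist force has dropped to about 0, so the hook is resting on the rail and I'm letting go.

```bash
python3 -m handwheel '[[0.03,0,0,0,0,0,0],[0.05,0,0,0,0,0,0],[0.06,0,0,0,0,0,0],[0.06,0,0,0,0,0,0]]'; python3 -c "
from go import *
for cam in ['side','top']:
    p,d=viewer.read_camera(cam)
    for l in ['hanger','hanger_grip','hanger_blank']: print(cam,l,[(inrack(o['centre']),round(o['score'],2)) for o in models.spot_point(cam,l)[:1]])"
```

```text
t: 20.45
tool_pos: [0.5272, 0.2013, 0.1295]
ee_rot: [0.014, 0.939, -0.039, 0.342]
ft_force: [0.3, 0.3, -0.5]
opening: 0.0602
grasp_force: 0.0
side hanger [(array([ 0.0019, -0.0307,  0.1766]), 0.53)]
side hanger_grip [(array([ 0.1772, -0.2228,  0.0003]), 0.69)]
side hanger_blank [(array([ 0.0041, -0.0368,  0.0185]), 0.43)]
top hanger [(array([ 0.0016, -0.0376,  0.1737]), 0.44)]
top hanger_grip [(array([-0.0397, -0.031 ,  0.1433]), 0.36)]
top hanger_blank []
```

```bash
python3 -m handwheel '[[0.06,0,0,-0.02,0,0,0],[0.06,0,0,-0.045,0,0,0],[0.06,0,0,-0.075,0,0,0],[0.06,0,0,-0.105,0,0,0],[0.06,0,0,-0.13,0,0,0]]' && python3 -m handwheel '[[0.03,0,0,-0.02,0,0,0],[0,0,0,-0.02,0,0,0]]'
python3 - <<'E'
from go import *
p0,r=pose(); print(inrack(p0)); print(env.state()['qpos'].round(2))
for cam in ['side','top']:
    p,d=viewer.read_camera(cam)
    for l in ['hanger','hanger_grip','hanger_blank','cover_handle']: print(cam,l,[(inrack(o['centre']),round(o['score'],2)) for o in models.spot_point(cam,l)[:1]])
E
```

```text
t: 21.35
tool_pos: [0.4431, 0.2083, 0.2302]
ee_rot: [0.014, 0.939, -0.039, 0.342]
ft_force: [0.3, 0.2, -0.7]
opening: 0.0599
grasp_force: 0.0
t: 21.55
tool_pos: [0.4313, 0.2101, 0.2475]
ee_rot: [0.013, 0.938, -0.038, 0.344]
ft_force: [0.0, -0.5, 0.1]
opening: 0.0317
grasp_force: 0.0
[-0.1218 -0.034   0.2475]
[ 0.4  -0.48  2.36 -0.49  0.67  2.35]
side hanger [(array([ 0.0053, -0.032 ,  0.1764]), 0.72)]
side hanger_grip [(array([-0.044 , -0.0336,  0.1444]), 0.67)]
side hanger_blank [(array([ 0.0047, -0.0409,  0.0153]), 0.54)]
side cover_handle [(array([-0.1006,  0.0118,  0.3362]), 0.74)]
top hanger [(array([ 0.    , -0.0356,  0.1723]), 0.64)]
top hanger_grip [(array([-0.0379, -0.0295,  0.1459]), 0.69)]
top hanger_blank []
top cover_handle []
```

```bash
cat >> go.py <<'E'
def rt(x,y,z,lean): return (*(O+x*XA+y*YA+[0,0,z]),PSI,lean)
def handle(th): f=th-.3676; return .075-.2004*np.cos(f), .2335+.2004*np.sin(f)
E
python3 - <<'E'
from go import *
plan([rt(-.16,-.02,.30,40),rt(-.15,.0,.42,25),rt(-.115,.01,.375,15)])
E
```

```text
[0.0071, -0.015, -0.0678] [0.0007, 0.0013, 0.0] rows 1.4
[0.0848, -0.02, -0.0855] [-0.0, -0.2618, 0.0] rows 2.4
[0.0127, -0.01, 0.0556] [-0.0, -0.1745, 0.0] rows 1.2
```

```bash
python3 -m handwheel '[[0,0.003,-0.007,-0.035,0,0,0],[0,0.0071,-0.015,-0.0678,0,0,0],[0,0.0071,-0.015,-0.0678,0,0,0]]' && python3 -m handwheel '[[0,0.035,-0.01,-0.035,0,-0.08,0],[0,0.07,-0.015,-0.07,0,-0.17,0],[0,0.0848,-0.02,-0.0855,0,-0.2618,0],[0,0.0848,-0.02,-0.0855,0,-0.2618,0]]'
python3 - <<'E'
from go import *
p0,r=pose(); print(inrack(p0)); print(env.state()['qpos'].round(2))
plan([rt(-.115,.01,.375,15)])
for cam in ['side','top']:
    p,d=viewer.read_camera(cam)
    for l in ['cover_handle','cover_hinge']: print(cam,l,[(inrack(o['centre']),round(o['score'],2)) for o in models.spot_point(cam,l)[:1]])
E
```

```text
t: 22.35
tool_pos: [0.395, 0.229, 0.3062]
ee_rot: [0.011, 0.938, -0.038, 0.345]
ft_force: [0.5, 0.7, 0.6]
opening: 0.0002
grasp_force: 0.0
t: 22.75
tool_pos: [0.4088, 0.2468, 0.4261]
ee_rot: [0.007, 0.975, -0.041, 0.219]
ft_force: [0.3, -0.5, 0.3]
opening: -0.0002
grasp_force: 0.0
[-0.1472  0.0007  0.4261]
[ 0.44 -0.44  1.96 -0.23  1.24  2.13]
[0.0072, -0.0091, 0.06] [-0.0032, -0.1809, -0.0028] rows 1.2
side cover_handle [(array([-0.1023,  0.0111,  0.331 ]), 0.96)]
side cover_hinge [(array([0.0726, 0.0123, 0.2349]), 0.9)]
top cover_handle []
top cover_hinge [(array([0.0778, 0.0172, 0.2349]), 0.76)]
```

```bash
cat >> go.py <<'E'
def push(ths,gap=.006):
    p,r=pose()
    for th in ths:
        lean=10+20*(.886-th)/.886; x,z=handle(th); l=np.radians(lean)
        w=rt(x-gap*np.sin(l),.01,z+gap*np.cos(l),lean); r2=Rt(w[3],w[4])
        print(round(th,2),np.round(r.inv().apply(np.array(w[:3])-p),4).tolist(),np.round((r.inv()*r2).as_rotvec(),3).tolist())
E
python3 -c "
from go import *
push([1.0,.97,.94,.90])"
```

```text
1.0 [0.0322, -0.0103, 0.0813] [0.002, -0.304, 0.001]
0.97 [0.0269, -0.0104, 0.0843] [0.002, -0.292, 0.001]
0.94 [0.0217, -0.0104, 0.0874] [0.002, -0.28, 0.001]
0.9 [0.0149, -0.0104, 0.0918] [0.002, -0.264, 0.001]
```

```bash
python3 -m handwheel '[[0,0.02,-0.008,0.025,0,-0.1,0],[0,0.03,-0.0104,0.055,0.001,-0.2,0],[0,0.0269,-0.0104,0.08,0.002,-0.292,0.001],[0,0.0217,-0.0104,0.0874,0.002,-0.28,0.001],[0,0.0217,-0.0104,0.0874,0.002,-0.28,0.001]]'; python3 -c "
from go import *
print(inrack(pose()[0]),handle(.94),env.state()['qpos'].round(2))
push([.9,.86,.81,.76,.71])"
```

```text
t: 23.55
tool_pos: [0.4618, 0.2517, 0.3475]
ee_rot: [0.003, 0.996, -0.041, 0.076]
ft_force: [-0.7, -0.7, 0.2]
opening: -0.0003
grasp_force: 0.0
[-0.0949  0.01    0.3475] (np.float64(-0.09345692833692089), np.float64(0.34204687142101103)) [ 0.34 -0.19  1.87 -0.06  1.33  2.  ]
0.9 [-0.0047, -0.0, 0.0057] [0.0, 0.017, -0.001]
0.86 [-0.0098, -0.0, 0.012] [0.0, 0.033, -0.001]
0.81 [-0.0157, -0.0, 0.0201] [0.0, 0.052, -0.001]
0.76 [-0.0212, -0.0, 0.0286] [0.0, 0.072, -0.001]
0.71 [-0.0263, -0.0, 0.0373] [0.0, 0.092, -0.001]
```

```bash
python3 -m handwheel '[[0,-0.0047,0,0.0057,0,0.017,0],[0,-0.0098,0,0.012,0,0.033,0],[0,-0.0157,0,0.0201,0,0.052,0],[0,-0.0212,0,0.0286,0,0.072,0],[0,-0.0263,0,0.0373,0,0.092,0]]'
python3 - <<'E'
from go import *
print(inrack(pose()[0]),handle(.71))
pics=[]
for cam in ['side','top']:
    p,d=viewer.read_camera(cam); pics.append(p[:,:,::-1])
    for l in ['cover_handle']: print(cam,l,[(inrack(o['centre']),round(o['score'],2)) for o in models.spot_point(cam,l)[:1]])
s=pics[0][90:250,90:250]; t=pics[1][160:320,50:210]
cv2.imwrite('pics/c8.png',cv2.resize(np.hstack([s,t]),(800,400),interpolation=cv2.INTER_CUBIC))
push([.66,.61,.56,.51,.46])
E
```

```text
t: 24.05
tool_pos: [0.4411, 0.2545, 0.3113]
ee_rot: [0.003, 0.991, -0.04, 0.125]
ft_force: [-4.3, 0.0, 4.5]
opening: -0.0
grasp_force: 2.2
[-0.1157  0.011   0.3113] (np.float64(-0.11376709706154316), np.float64(0.30078404764101185))
side cover_handle [(array([-0.1133,  0.012 ,  0.3038]), 0.58)]
top cover_handle []
0.66 [-0.0074, 0.001, 0.0122] [-0.003, 0.013, 0.0]
0.61 [-0.0125, 0.001, 0.0209] [-0.003, 0.032, 0.0]
0.56 [-0.0172, 0.001, 0.0299] [-0.003, 0.052, 0.0]
0.51 [-0.0213, 0.0011, 0.039] [-0.003, 0.072, 0.0]
0.46 [-0.0251, 0.0011, 0.0484] [-0.003, 0.091, 0.0]
```

View pics/c8.png

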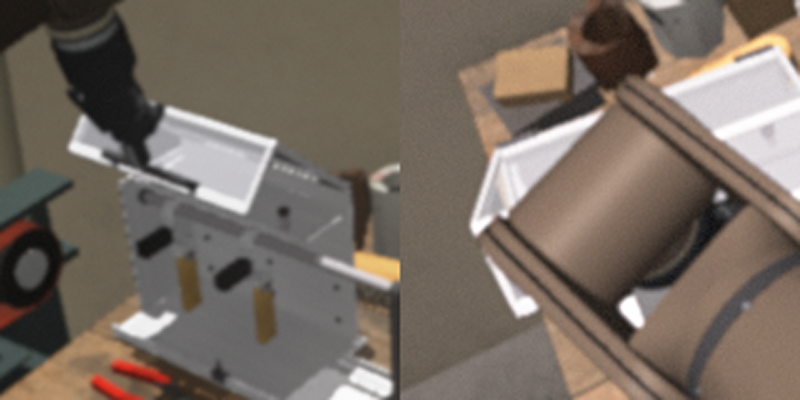

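The side crop shows the fingertips on the handle at about (140,170) and the cover following. Both hangers are hanging free at (187,280) and (263,310). I'm continuing down.

```bash
python3 -m handwheel '[[0,-0.0074,0,0.0122,0,0.013,0],[0,-0.0125,0,0.0209,0,0.032,0],[0,-0.0172,0,0.0299,0,0.052,0],[0,-0.0213,0,0.039,0,0.072,0],[0,-0.0213,0,0.039,0,0.072,0]]'
python3 - <<'E'
from go import *
print(inrack(pose()[0]),handle(.51))
viewer.read_camera('side')
for l in ['cover_handle']: print([(inrack(o['centre']),round(o['score'],2)) for o in models.spot_point('side',l)[:1]])
push([.46,.41,.36,.32,.28])
E
```

```text
t: 24.75
tool_pos: [0.4313, 0.2549, 0.266]
ee_rot: [0.006, 0.986, -0.04, 0.159]
ft_force: [0.2, -0.5, -0.4]
opening: -0.0002
grasp_force: 0.0
[-0.1255  0.0107  0.266 ] (np.float64(-0.12337159954415493), np.float64(0.2619406134654904))
[(array([-0.1273,  0.0133,  0.2606]), 0.97)]
0.46 [-0.0053, 0.0009, 0.0088] [-0.002, 0.021, -0.001]
0.41 [-0.0092, 0.0009, 0.0181] [-0.002, 0.04, -0.001]
0.36 [-0.0126, 0.0009, 0.0275] [-0.002, 0.06, -0.001]
0.32 [-0.015, 0.0009, 0.0352] [-0.002, 0.076, -0.001]
0.28 [-0.0171, 0.001, 0.043] [-0.002, 0.092, -0.001]
```

```bash
python3 -m handwheel '[[0,-0.0053,0,0.0088,0,0.021,0],[0,-0.0092,0,0.0181,0,0.04,0],[0,-0.0126,0,0.0275,0,0.06,0],[0,-0.015,0,0.0352,0,0.076,0],[0,-0.015,0,0.0352,0,0.076,0]]'
python3 - <<'E'
from go import *
print(inrack(pose()[0]),handle(.32))
viewer.read_camera('side')
for l in ['cover_handle']: print([(inrack(o['centre']),round(o['score'],2)) for o in models.spot_point('side',l)[:1]])
push([.28,.24,.20,.16,.12,.08])
E
```

```text
t: 25.35
tool_pos: [0.4289, 0.2551, 0.2284]
ee_rot: [0.007, 0.98, -0.041, 0.196]
ft_force: [-0.7, -0.4, 0.3]
opening: -0.0002
grasp_force: 0.0
[-0.1279  0.0107  0.2284] (np.float64(-0.12517301371089362), np.float64(0.22396456178781488))
[(array([-0.131 ,  0.0136,  0.2231]), 0.63)]
0.28 [-0.0029, 0.001, 0.0076] [-0.002, 0.016, -0.002]
0.24 [-0.0053, 0.001, 0.0153] [-0.002, 0.032, -0.002]
0.2 [-0.0074, 0.001, 0.0231] [-0.002, 0.048, -0.002]
0.16 [-0.0091, 0.001, 0.0309] [-0.002, 0.063, -0.002]
0.12 [-0.0106, 0.001, 0.0388] [-0.002, 0.079, -0.002]
0.08 [-0.0117, 0.0011, 0.0468] [-0.002, 0.095, -0.002]
```

```bash
python3 -m handwheel '[[0,-0.0029,0,0.0076,0,0.016,0],[0,-0.0053,0,0.0153,0,0.032,0],[0,-0.0074,0,0.0231,0,0.048,0],[0,-0.0091,0,0.0309,0,0.063,0],[0,-0.0091,0,0.0309,0,0.063,0]]'
python3 - <<'E'
from go import *
print(inrack(pose()[0]),handle(.16))
viewer.read_camera('side')
for l in ['cover_handle']: print([(inrack(o['centre']),round(o['score'],2)) for o in models.spot_point('side',l)[:1]])
push([.12,.08,.04,.02,0,-.02])
E
```

```text
t: 25.95
tool_pos: [0.4322, 0.2548, 0.1958]
ee_rot: [0.009, 0.973, -0.04, 0.227]
ft_force: [0.4, 0.1, -0.0]
opening: 0.0001
grasp_force: 0.0
[-0.1246  0.0106  0.1958] (np.float64(-0.12109709161567135), np.float64(0.19219514968099988))
[(array([-0.1221,  0.0106,  0.1928]), 0.75)]
0.12 [-0.0012, 0.0009, 0.0073] [-0.002, 0.017, -0.001]
0.08 [-0.0028, 0.0009, 0.0152] [-0.002, 0.033, -0.001]
0.04 [-0.0041, 0.0009, 0.0231] [-0.002, 0.049, -0.001]
0.02 [-0.0046, 0.0009, 0.0271] [-0.002, 0.057, -0.001]
0 [-0.0051, 0.0009, 0.0311] [-0.002, 0.065, -0.001]
-0.02 [-0.0055, 0.0009, 0.0351] [-0.002, 0.072, -0.001]
```

```bash
python3 -m handwheel '[[0,-0.0012,0,0.0073,0,0.017,0],[0,-0.0028,0,0.0152,0,0.033,0],[0,-0.0041,0,0.0231,0,0.049,0],[0,-0.0046,0,0.0271,0,0.057,0],[0,-0.0051,0,0.0301,0,0.06,0]]' && python3 -m handwheel '[[0,0,0,0.0015,0,0,0],[0,0,0,0.003,0,0,0]]'
python3 - <<'E'
from go import *
print(inrack(pose()[0]),handle(0))
viewer.read_camera('side')
for l in ['cover_handle']: print([(inrack(o['centre']),round(o['score'],2)) for o in models.spot_point('side',l)[:1]])
E
```

```text
t: 26.55
tool_pos: [0.4415, 0.2545, 0.1677]
ee_rot: [0.009, 0.966, -0.04, 0.257]
ft_force: [-0.4, -0.5, 0.0]
opening: 0.0003
grasp_force: 0.5
t: 26.75
tool_pos: [0.4422, 0.2544, 0.1661]
ee_rot: [0.01, 0.966, -0.041, 0.256]
ft_force: [-19.6, -0.3, 18.8]
opening: -0.0001
grasp_force: 13.2
[-0.1146  0.0111  0.1661] (np.float64(-0.11201178435630767), np.float64(0.16148088787085838))
[(array([-0.1129,  0.0123,  0.1604]), 0.75)]
```

The force jumped to about 27 N, so the cover is on its stops. Withdrawing to check.

```bash
python3 -m handwheel '[[0,0,0,-0.004,0,0,0],[0,0,0,-0.02,0,0,0],[0,0,0,-0.05,0,0,0],[0,0,0,-0.09,0,0,0],[0,0,0,-0.09,0,0,0]]' && python3 -m handwheel '[[0,0,0,-0.03,0,0,0],[0,0,0,-0.06,0,0,0],[0,0,0,-0.06,0,0,0]]'
python3 - <<'E'
from go import *
pics=[]
for cam in ['side','top']:
    p,d=viewer.read_camera(cam); pics.append(p[:,:,::-1])
    for l in ['cover_handle','hanger','hanger_grip','hanger_blank','hung_before']: print(cam,l,[(inrack(o['centre']),round(o['score'],2)) for o in models.spot_point(cam,l)[:2]])
s=pics[0][130:270,110:250]; t=pics[1][190:330,60:200]
cv2.imwrite('pics/c9.png',cv2.resize(np.hstack([s,t]),(800,400),interpolation=cv2.INTER_CUBIC))
E
```

```text
t: 27.35
tool_pos: [0.3993, 0.2594, 0.2494]
ee_rot: [0.007, 0.964, -0.04, 0.261]
ft_force: [0.7, 0.1, 2.3]
opening: -0.0002
grasp_force: 0.0
t: 27.65
tool_pos: [0.3692, 0.2611, 0.2994]
ee_rot: [0.007, 0.965, -0.04, 0.26]
ft_force: [0.2, 0.5, 0.8]
opening: -0.0002
grasp_force: 0.0
side cover_handle [(array([-0.1152,  0.0126,  0.161 ]), 0.79), (array([ 0.0054, -0.0372,  0.0159]), 0.66)]
side hanger [(array([ 0.1792, -0.2281, -0.0018]), 0.52)]
side hanger_grip [(array([-0.0413, -0.0325,  0.141 ]), 0.6)]
side hanger_blank [(array([ 0.0061, -0.0366,  0.0149]), 0.62), (array([ 0.1305, -0.4345,  0.0034]), 0.42)]
side hung_before [(array([0.0732, 0.0131, 0.2333]), 0.67)]
top cover_handle [(array([-0.1094,  0.0113,  0.1599]), 0.6)]
top hanger []
top hanger_grip []
top hanger_blank [(array([-0.1079,  0.0109,  0.1598]), 0.27)]
top hung_before [(array([ 0.1848, -0.0793, -0.0003]), 0.23)]
```

View pics/c9.png

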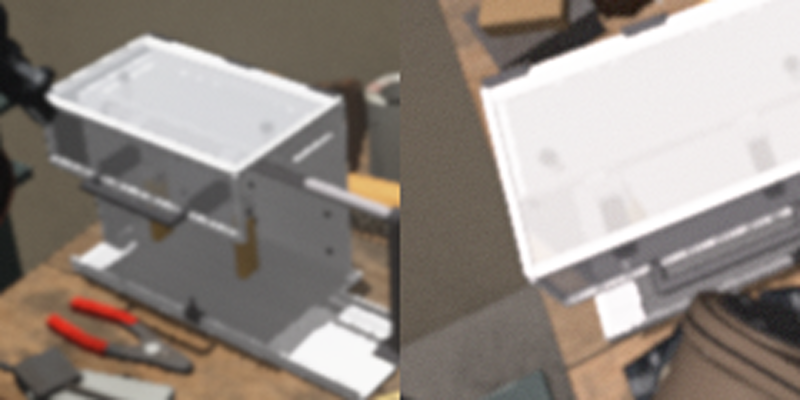

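The cover is down on its stops (handle at z about 0.161). The hanger hangs in line with the clip at about (195,310) and the other one is in place, so I'm handing in.

```bash
python3 -c "
from plant import env
print(env.close_job())"
```

```text
the job is handed in; nothing more can be done
None
```

The wet blank's hanger is on the rail within about 3 mm of the pointer, the cover is down on its stops, and the job was handed in at about 28 s; no verdict came back.

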